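# Close a filter holder and pull its lugs into line with a drift pin

## Task

Close the pressure filter holder: take the cover off the cork ring, lower it (do not drop it) domed side down into the dished support plate on the tripod base until it seats, lugs over lugs, either way round. The support plate was left slightly twisted, so take the tapered drift pin from the tool stand and drive it nose down through the three stacked holes of either pair of lugs, until its shoulder rests on the cover's lug and all three parts are pulled into line; leave the pin in, let go, and do not knock the bottle, the glass dish or the other tools about.

Things in the scene. Friction and masses are not known exactly. Their poses are not given: they have to be found in the camera images.
- base: Fixed aluminium base of the filter holder on 3 short legs. Origin: bench level on its axis; z up, x through its 2 lugs. 100 mm flange, top face at z 65 mm, with a dished conical seat 86 mm wide, 10 mm deep. Lugs at +x and -x: round, 27 mm wide, 10 mm thick, each with a vertical 14 mm through hole 66 mm from the axis; free room under them down to the bench.
- base_eye_a (a point): Centre of the mouth (top face, 65 mm above the bench) of the base's lug hole at base +x.
- base_eye_b (a point): Centre of the mouth (top face, 65 mm above the bench) of the base's lug hole at base -x.
- plate_center (a point): Loose aluminium support plate (about 0.25 kg) lying in the base's seat: domed below, dished and perforated on top, 10 mm thick, with the same 2 lugs and holes at its +x and -x. Point: on its axis, 5 mm below its top face (top at 76 mm). Starts twisted 1.9 to 3 degrees anticlockwise, so its holes are 2.2 to 3.5 mm out of line; turns in its seat under a few newtons.
- cover_neck (a point): Loose aluminium cover (about 0.42 kg): 100 mm flange 10 mm thick, 10 mm domed boss below, same 2 lugs and holes at its +x and -x (159 mm tip to tip). On top an upright round neck 28 mm across, from 19 to 55 mm above the flange's underside. Point: in the neck, on the axis, 36 mm above that underside (at 113 mm when seated; lug tops then at 87, neck top at 132). z up.
- pin_grip (a point): Loose steel drift pin (about 0.16 kg), 119 mm long, upright: round grip 20 mm wide, 45 mm tall; below its shoulder a polished 13.5 mm shank 36 mm long, then a 38 mm taper to a 4 mm nose. Point: on the axis, 25 mm above the shoulder, 99 mm above the nose (at 112 mm above the bench when home, shoulder on the cover's lug). z up. Starts hanging by its shoulder in the tool stand.
- pin_nose (a point): Tip of the drift pin's nose, on its axis, 74 mm below its shoulder.
- rack: Fixed white plastic tool stand, an open bridge 190 mm long (its y), 52 mm wide (its x), 86 mm high. Origin: bench level, under its middle; z up. Three 14 mm holes in its top plate, in a row along y at -60, 0 and +60 mm; the pin and two other tools hang in them, in any order.
- cork: Fixed cork ring, 116 mm across, 30 mm high, 72 mm opening; the cover rests on it, dome down, at the start (flange's underside at 37 mm, any yaw within 70 degrees of world x). Origin: bench level, centre.
- bottle_mid (a point): Bystander: tall amber reagent bottle with a screw cap, 54 mm across, 200 mm high, close to the tip of one of the base's lugs: a gripper has no room over that lug. Point: half-way up its axis.
- dish_mid (a point): Bystander: round glass dish, 58 mm across, 45 mm high, close to the tip of the base's other lug. Point: half-way up its axis.
- tkey_top (a point): Bystander: T-handled steel hex key hanging in the tool stand; its 68 mm cross bar lies 42 mm above the stand's top, across the row. Point: middle of the cross bar.
- driver_mid (a point): Bystander: nut driver with a black handle 26 mm thick and 66 mm tall, hanging in the tool stand. Point: half-way up its handle.
Things that resemble listed ones, but are neither listed nor needed, are in the scene too. Leave any purple look-alike of the part that bears cover_neck alone.

How it is judged:
By the outcome, as a careful person would: the job done as asked, in the order asked, and still so for the second after the job is handed in, with the robot touching nothing.
It also fails if it takes over 67 s, if anything falls off the work surface, if the arm or the gripper's body presses on something with over 40 N, if the wrist force passes 120 N, or if a joint passes its speed limit or range.

## Robot

A 7-joint arm with a two-finger parallel gripper is mounted at the origin on the work surface. World frame = base frame: x ahead of the robot, y to its left, z up, the work surface at z = 0. Lengths are in m, angles in rad, forces in N, time in s.
With the tool pointing down it reaches from about 0.425 to 0.95 m from the base axis. Payload 4.7 kg.
Tool frame: the origin (TCP) lies at the very end of the fingers, on their centre line; the grasp point (between the pads) lies 19 mm behind it; z points along the fingers, y is the line along which they close (so a half turn about z gives the same grasp; the last joint's range is limited). The gripper opens to 87 mm and grips with 3 to 60 N. Pads are 19 mm wide; open, the fingers measure 117 mm over their backs; the gripper's body (75 mm by 190 mm) begins 51 mm behind the grasp point.
Start: joints at [1.128, 0.469, -0.049, 1.532, 0.024, 1.141, -0.082], TCP at [0.271, -0.618, 0.223] pointing down, gripper open.
Joint ranges: [-2.59, 2.59], [-0.33, 1.99], [-1.39, 1.29], [0.1, 2.45], [-1.04, 4.18], [0.21, 1.99], [-2.66, 2.66]. Speed limits (rad/s): [2.57, 2.57, 3.14, 3.14, 3.14, 3.14, 3.14].

## Interface

Orientations are given as a unit quaternion [w, x, y, z].
In Python, from plant import state, read_camera, close_job, search_frame, regions_of gives the robot as it stands.
- The arm moves only by the tool apply_moves, never from a script. Its argument "deltas" is a list of rows, each a list of 3 entries, a list of its own where there are three numbers: the shift along the world's x, y, z in m, then the turn, a rotation vector about the world's x, y, z in rad, then the opening in per cent of the stroke, from 0 (shut) to 100 (fully open). A call has 1 to 5 rows; each row is the pose to reach, as a shift and turn from the pose commanded when the call began; what a row does not reach only later rows make up. A row lasts 1/8 s, in which the tool goes at most 62.5 mm and 10.7 degrees, less where a joint would pass 70% of its speed; a pose out of reach is approached as far as the arm can. A call with a gripper value outside its range is refused whole. The fingers move at their own pace and stop on an object; the grip force is fixed at half the most. Time passes only in rows, so rows that repeat a pose let the fingers close. It gives the time, the measured TCP pose, the force, the opening and the grip force at its end, in the units of the state.
- state(): the state, without advancing time (a new reading comes with each control period).
- read_camera(name): name is "scene" or "top" or "wrist"; returns a dict with "img" (480x640x3 uint8, red, green, blue), "intrinsics" (3x3 intrinsics, pixels), "k1" (the pictures are not rectified: a ray, as slopes to the right and down, at radius r is drawn at 1 + k1 r^2 times it, then the intrinsics apply), "camera_from_world" (4x4, takes a point from world to camera coordinates); the wrist camera has in their place "tool_from_camera" (4x4, takes a point from camera to tool coordinates, whose origin is the TCP and whose axes are the flange's). Camera axes: x right, y down, z forward; pixel columns grow to the right and rows downward; lengths in m; the calibration is good to about 2 mm. A picture is of the moment at which its call begins: read the wrist's pose just before it. There is no depth.
- close_job(): hands the job in; it is judged then, once.
Trained networks look in a picture, given as the dict that the camera call returned (one of the last four; its "shot" number tells which), for a name from the list of things; names that differ only in an ending like _2 or _b are one class to them, and where a whole thing is asked for, a point or a joint stands for the part that bears it (a point fixed in the world has none). Each returns a list of dicts, best first, with "p" (0 to 1); they miss things now and then, are a little off and sometimes report something else, mostly with a low value. They report only what shows in the picture. A call takes as long as a camera call. They do not tell look-alikes from the thing itself.
- search_frame(picture, label): "at" ([x, y, z] in m, in world coordinates, good to about 4 mm: the middle of the surface that is visible of it).
- regions_of(picture, label): "region" (480x640 bool, what is visible of it).
The state is a dict: "t": time; "joint_pos": joint angles; "joint_vel": joint speeds; "joint_torque": joint torques, N m; "tool_pos": TCP position; "tcp_rot": TCP orientation; "contact_force": force on the tool from outside, world axes, zero at the start; "ft_torque": the same for the moment, N m; "width": finger opening in m; "grasp_force": force on a finger pad.
Only numpy, scipy, OpenCV 4.12 (cv2) and the standard library are available. Lean on these libraries where they do the work, as an engineer would, in place of code of your own. Each camera call takes 0.05 s, during which the arm holds its last target. There are 200 camera calls.

## Working session

There is one attempt and no reset: what is moved stays moved. The work goes in short steps, Python scripts to look and compute and a tool call to move; the robot and the scene stay as the last step left them, time stands still between calls to the robot, and variables do not carry over. Pictures are saved under pics/ and viewed, at most 10 in all, crops included, and the job is handed in when it is done.

Besides the shell and the picture viewer there is one more tool, called after "Request:" by a JSON object that holds its "name" and its "arguments", one argument or row to a line. apply_moves: Moves the arm, as the interface text tells. Its arguments: {"type":"object","properties":{"deltas":{"type":"array","items":{"type":"array"}}},"required":["deltas"]}

```bash
mkdir -p pics; ls; cat > h.py <<'E'
import numpy as np, cv2
from plant import state, read_camera, close_job, search_frame, regions_of
def cw(p,tcp=None):
    if 'camera_from_world' in p: return np.array(p['camera_from_world'])
    pos,q=tcp; from scipy.spatial.transform import Rotation as R
    T=np.eye(4);T[:3,:3]=R.from_quat([q[1],q[2],q[3],q[0]]).as_matrix();T[:3,3]=pos
    return np.linalg.inv(T@np.array(p['tool_from_camera']))
def proj(p,X,tcp=None):
    M=cw(p,tcp);K=np.array(p['intrinsics']);X=np.atleast_2d(X)
    c=X@M[:3,:3].T+M[:3,3];s=c[:,:2]/c[:,2:];r2=(s**2).sum(1,keepdims=True)
    s=s*(1+p['k1']*r2);return s@K[:2,:2].T+K[:2,2]
def unproj(p,uv,z,tcp=None):
    M=cw(p,tcp);K=np.array(p['intrinsics']);uv=np.atleast_2d(uv).astype(float)
    d=(uv-K[:2,2])/np.array([K[0,0],K[1,1]]);s=d.copy()
    for _ in range(20): s=d/(1+p['k1']*(s**2).sum(1,keepdims=True))
    r=np.c_[s,np.ones(len(s))]@M[:3,:3];o=-M[:3,:3].T@M[:3,3]
    return o+r*((z-o[2])/r[:,2])[:,None]
def save(p,n,crop=None,k=1):
    im=p['img'][:,:,::-1]
    if crop: a,b,c,d=crop; im=im[b:d,a:c]
    cv2.imwrite('pics/'+n,cv2.resize(im,None,fx=k,fy=k,interpolation=cv2.INTER_CUBIC))
E
python3 - <<'E'
from h import *
s=state();print(s)
for n in ['top','scene']:
    p=read_camera(n);save(p,n+'0.png')
    M=np.array(p['camera_from_world']);print(n,-M[:3,:3].T@M[:3,3],p['intrinsics'],p['k1'])
    for l in ['base','base_eye_a','plate_center','cover_neck','pin_grip','pin_nose','rack','cork','bottle_mid','dish_mid','tkey_top','driver_mid']:
        print(l,[(np.round(d['at'],3).tolist(),round(d['p'],2)) for d in search_frame(p,l)[:4]])
E
```

```text
pics
{'t': 0.0, 'joint_pos': array([ 1.12812181,  0.46945288, -0.04858531,  1.53366012,  0.0240904 ,
        1.1409715 , -0.08230584]), 'joint_vel': array([ 0.00053096,  0.00013151, -0.00100158, -0.00075019,  0.00061224,
       -0.00067859,  0.00059005]), 'joint_torque': array([-4.50503012e-04, -5.07982886e+01, -8.08237726e-02, -2.36160243e+01,
       -6.13864465e-02,  3.76863952e-02,  1.54558734e-04]), 'tool_pos': array([ 0.27117187, -0.61750509,  0.22150598]), 'tcp_rot': array([-9.25984154e-04,  9.78673335e-01,  2.05420529e-01, -2.26761478e-04]), 'contact_force': array([0.25880793, 0.40571206, 0.72221755]), 'ft_torque': array([-0.01891562, -0.03618954,  0.01771713]), 'grasp_force': 0.0, 'width': 0.08720460723137705}
top [ 0.31860134 -0.06305893  1.20005419] [[519.83591481   0.         314.73040042]
 [  0.         519.83591481 239.00609654]
 [  0.           0.           1.        ]] -0.09148587188657299
base [([0.464, -0.028, 0.156], 0.35)]
base_eye_a [([0.557, 0.009, 0.061], 0.61)]
plate_center [([0.591, 0.02, 0.071], 0.93), ([0.512, 0.281, 0.129], 0.16)]
cover_neck [([0.543, -0.31
[... 445 characters left out ...]
35818213 0.79477356 0.8573351 ] [[532.20625446   0.         315.35532838]
 [  0.         532.20625446 243.49865451]
 [  0.           0.           1.        ]] -0.07690987237406394
base [([0.613, 0.056, 0.056], 0.65)]
base_eye_a [([0.612, 0.058, 0.054], 0.56)]
plate_center [([0.593, 0.02, 0.07], 0.71)]
cover_neck [([0.7, -0.153, 0.02], 0.96), ([0.554, -0.478, 0.019], 0.64), ([0.557, -0.303, 0.05], 0.63), ([0.37, -0.252, 0.021], 0.57)]
pin_grip [([0.516, 0.287, 0.102], 0.78)]
pin_nose [([0.52, 0.294, 0.105], 0.6)]
rack [([0.516, 0.302, 0.036], 0.82)]
cork [([0.575, -0.272, 0.016], 0.57)]
bottle_mid []
dish_mid []
tkey_top [([0.521, 0.23, 0.113], 0.51)]
driver_mid [([0.513, 0.347, 0.12], 0.95)]
```

View pics/top0.png

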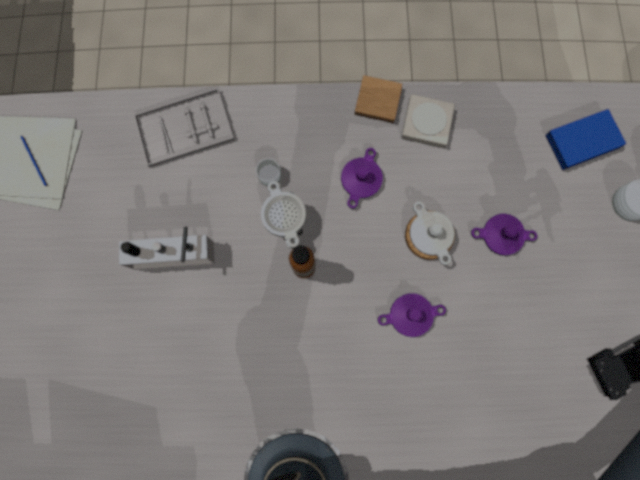

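View pics/scene0.png

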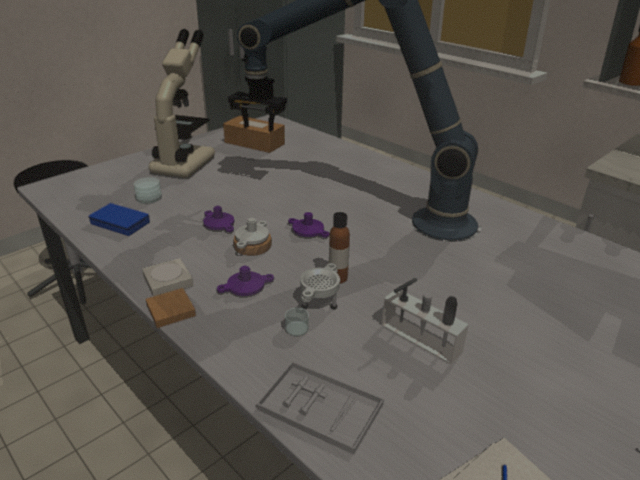

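Candidates for the cover: purple look-alikes at top-picture pixels (362,178), (505,235) and (413,315), and the silver one on the cork ring at (433,235). I choose the silver one. The pin is the middle tool in the rack at (162,248), between the T-key (183,245) and the black driver (130,248).

```bash
python3 - <<'E'
from h import *
p=read_camera('top');save(p,'crop1.png',(380,180,480,290),5)
f=lambda u,z:np.round(unproj(p,u,z)[0],3)
print('neck',f((437,230),.092),'lugs',f((420,209),.047),f((447,259),.047))
print('pin',f((162,248),.131),'base lugs',f((274,188),.076),f((293,240),.076),'plate',f((283,215),.076))
print('cap',f((301,253),.2),'dish',f((268,172),.045))
pw=read_camera('wrist');print(np.round(pw['tool_from_camera'],3).tolist(),pw['intrinsics'],pw['k1'])
E
```

```text
neck [ 0.542 -0.318  0.092] lugs [ 0.6   -0.293  0.047] [ 0.484 -0.348  0.047]
pin [0.506 0.271 0.131] base lugs [0.648 0.038 0.076] [ 0.528 -0.004  0.076] plate [0.585 0.018 0.076]
cap [ 0.479 -0.025  0.2  ] dish [0.696 0.055 0.045]
[[-0.0, -0.966, -0.258, 0.07], [1.0, -0.0, 0.0, -0.001], [-0.0, -0.258, 0.966, -0.161], [0.0, 0.0, 0.0, 1.0]] [[397.44565124   0.         321.34241593]
 [  0.         397.44565124 233.90599744]
 [  0.           0.           1.        ]] -0.056324177522305924
```

View pics/crop1.png

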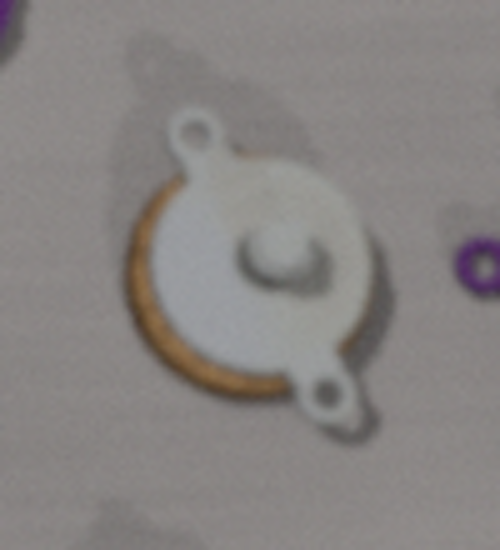

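The crop shows the silver cover on the cork, with lug holes at crop pixels (195,132) and (327,395) and the neck at about (285,255). This is the right one. I'm moving over it.

Request:
{"name": "apply_moves", "arguments": {
  "deltas": [
    [[0.04,0.045,0.01],[0,0,0],100],
    [[0.08,0.09,0.02],[0,0,0],100],
    [[0.12,0.135,0.03],[0,0,0],100],
    [[0.16,0.18,0.03],[0,0,0],100],
    [[0.2,0.225,0.03],[0,0,0],100]
  ]
}}

```text
t: 2.02
tool_pos: [0.4727, -0.3916, 0.2531]
tcp_rot: [0.0, 0.979, 0.205, 0.0]
contact_force: [0.9, -0.3, -0.8]
width: 0.0871
grasp_force: 0.0
```

Request:
{"name": "apply_moves", "arguments": {
  "deltas": [
    [[0.035,0.035,0],[0,0,0],100],
    [[0.06,0.06,0],[0,0,0],100],
    [[0.072,0.073,0],[0,0,0],100],
    [[0.072,0.073,0],[0,0,0],100]
  ]
}}

```text
t: 2.52
tool_pos: [0.5438, -0.3194, 0.2525]
tcp_rot: [-0.0, 0.978, 0.206, -0.0]
contact_force: [-0.7, -0.5, -0.1]
width: 0.0868
grasp_force: 0.0
```

```bash
python3 - <<'E'
from h import *
s=state();tc=(s['tool_pos'],s['tcp_rot']);print(s['t'],tc,s['contact_force'])
p=read_camera('wrist');save(p,'w1.png')
for l in ['cover_neck','cork']:
    for d in search_frame(p,l)[:3]: print(l,np.round(d['at'],3),d['p'],proj(p,d['at'],tc))
print(proj(p,[[.542,-.318,.092],[.605,-.29,.047],[.484,-.345,.047]],tc))
E
```

```text
2.525 (array([ 0.54378271, -0.31943462,  0.25246912]), array([-3.30152656e-05,  9.78494342e-01,  2.06273630e-01, -1.01347574e-04])) [-0.68441878 -0.45404187 -0.0850276 ]
cover_neck [ 0.364 -0.286  0.017] 0.83 [[229.64613836 333.65694839]]
cover_neck [ 0.658 -0.168  0.02 ] 0.8 [[220.92893374  21.45749533]]
cover_neck [ 0.552 -0.314  0.05 ] 0.71 [[321.05692902 195.85145557]]
cork [ 0.576 -0.314  0.031] 0.72 [[330.52718004 169.64665168]]
[[320.33194459 216.51994979]
 [320.18935677 130.56158553]
 [321.79668457 270.42343205]]
```

View pics/w1.png

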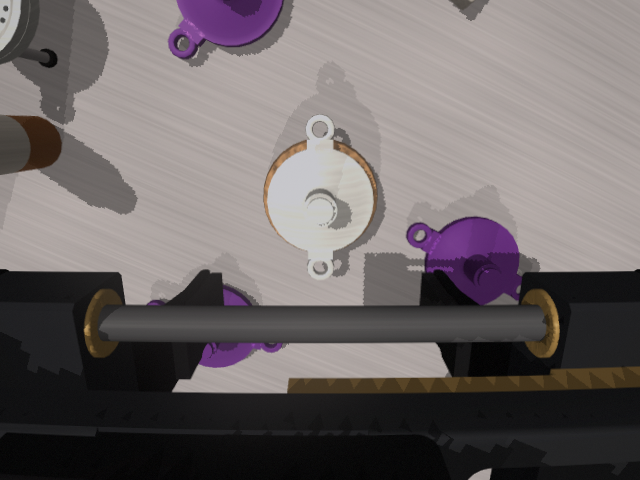

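The wrist picture shows the cover with lug holes at (320,129) and (320,268) and its neck at about (320,208).

```bash
cat >> h.py <<'E'
def hole(img,u,v,r=7,dark=True):
    "centroid of hole near pixel: darkness weighted"
    g=cv2.GaussianBlur(cv2.cvtColor(img,cv2.COLOR_RGB2GRAY),(3,3),0).astype(float)
    for _ in range(4):
        a,b=int(round(u)),int(round(v));w=g[b-r:b+r+1,a-r:a+r+1]
        yy,xx=np.mgrid[-r:r+1,-r:r+1];m=(xx**2+yy**2<=r*r)
        t=(w[m].min()+w[m].max())/2;k=m*np.clip(t-w,0,None);u,v=a+(k*xx).sum()/k.sum(),b+(k*yy).sum()/k.sum()
    return u,v
E
python3 - <<'E'
from h import *
s=state();tc=(s['tool_pos'],s['tcp_rot'])
p=read_camera('wrist');im=p['img']
for r in (6,8):
    a=hole(im,320,129,r);b=hole(im,320,268,r);print(a,b)
    A,B=unproj(p,[a,b],.047,tc);print(A,B,np.hypot(*(A-B)[:2]),np.degrees(np.arctan2(*(A-B)[1::-1])),(A+B)/2)
# flange outline via region
for d in regions_of(p,'cover_neck')[:4]:
    m=d['region'].astype(np.uint8);(c,r)=cv2.minEnclosingCircle(cv2.findNonZero(m));print(d['p'],m.sum(),c,r)
print(unproj(p,[(320.5,209)],.092,tc))
q=(np.array(tc[1]));print('tool yaw',2*np.degrees(np.arctan2(q[2],q[1])))
save(p,'c2.png',(250,100,390,290),4)
E
```

```text
(np.float64(321.0666003976143), np.float64(128.98111332007952)) (np.float64(320.212504946577), np.float64(267.605856747131))
[ 0.60474256 -0.29347551  0.047     ] [ 0.48392709 -0.34512523  0.047     ] 0.1313928139905972 23.147150501954844 [ 0.54433483 -0.31930037  0.047     ]
(np.float64(320.188416988417), np.float64(127.98841698841699)) (np.float64(319.86783686112545), np.float64(266.2429013939081))
[ 0.60522268 -0.29240965  0.047     ] [ 0.48508784 -0.34425395  0.047     ] 0.13084422036159138 23.342653817359253 [ 0.54515526 -0.3183318   0.047     ]
0.94 1627 (213.0, 323.5) 70.36521911621094
0.82 4253 (222.0, 23.0) 60.53934097290039
0.81 9766 (317.0, 193.47239685058594) 81.62577056884766
0.75 6758 (463.5, 258.5) 66.42675018310547
[[ 0.54592878 -0.31853964  0.092     ]]
tool yaw 23.522772067082983
```

Request:
{"name": "apply_moves", "arguments": {
  "deltas": [
    [[0.006,0.05,0.03],[0,0,0],100],
    [[0.013,0.105,0.05],[0,0,0],100],
    [[0.02,0.16,0.05],[0,0,0],100],
    [[0.027,0.215,0.05],[0,0,0],100],
    [[0.034,0.27,0.05],[0,0,0],100]
  ]
}}

```text
t: 3.4
tool_pos: [0.5773, -0.0497, 0.3029]
tcp_rot: [0.0, 0.979, 0.204, 0.0]
contact_force: [0.2, -0.6, 0.1]
width: 0.087
grasp_force: 0.0
```

Request:
{"name": "apply_moves", "arguments": {
  "deltas": [
    [[0.005,0.04,0],[0,0,0],100],
    [[0.009,0.066,0],[0,0,0],100],
    [[0.009,0.066,0],[0,0,0],100],
    [[0.009,0.066,0],[0,0,0],100]
  ]
}}

```text
t: 3.9
tool_pos: [0.5864, 0.0137, 0.3025]
tcp_rot: [0.001, 0.979, 0.204, -0.0]
contact_force: [1.1, 0.3, -0.8]
width: 0.087
grasp_force: 0.0
```

```bash
python3 - <<'E'
from h import *
s=state();tc=(s['tool_pos'],s['tcp_rot']);print(s['t'],tc)
p=read_camera('wrist');save(p,'w3.png',(200,60,440,240),3.3)
np.save('w3.npy',p['img'])
for l in ['base_eye_a','plate_center','bottle_mid','dish_mid']:
    for d in search_frame(p,l)[:3]: print(l,np.round(d['at'],3),d['p'],proj(p,d['at'],tc))
E
```

```text
3.9 (array([0.58638241, 0.01373102, 0.30250413]), array([ 6.32427994e-04,  9.78950526e-01,  2.04096613e-01, -1.99961029e-04]))
base_eye_a [0.641 0.026 0.061] 0.62 [[333.15086114 143.26711424]]
plate_center [0.592 0.016 0.071] 0.85 [[322.06034424 193.65160697]]
bottle_mid [ 0.498 -0.014  0.15 ] 0.81 [[310.93638532 321.28218667]]
dish_mid [0.705 0.062 0.001] 0.68 [[324.81176924  73.82473928]]
```

View pics/w3.png

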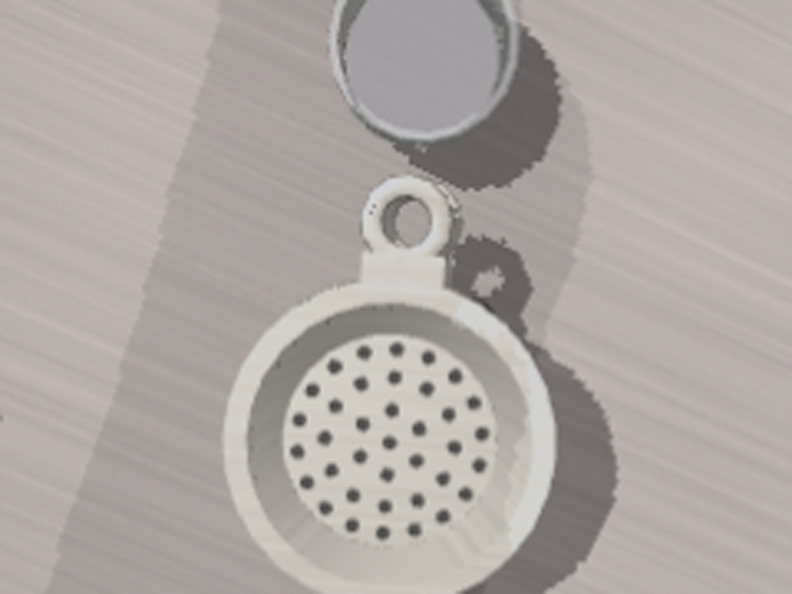

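The plate's free lug hole is at about (323,126) in the full picture. The rim is centred near (318,193), with the dish just beyond the lug.

```bash
python3 - <<'E'
from h import *
from scipy.optimize import least_squares
s=state();tc=(s['tool_pos'],s['tcp_rot'])
p=read_camera('wrist')
m=regions_of(p,'plate_center')[0]['region'].astype(np.uint8);print(m.sum())
c=cv2.findContours(m,0,cv2.CHAIN_APPROX_NONE)[0];c=max(c,key=len)[:,0,:]
X=unproj(p,c,.076,tc)[:,:2];c0=np.array([.585,.016])
for _ in range(6):
    d=np.hypot(*(X-c0).T);k=np.abs(d-.05)<.004
    f=least_squares(lambda q:np.hypot(X[k,0]-q[0],X[k,1]-q[1])-q[2],[*c0,.05],loss='soft_l1',f_scale=.0005);c0=f.x[:2]
print('rim',f.x,k.sum(),np.abs(f.fun).mean())
# lug outer outline
H=unproj(p,[hole(p['img'],323.3,125.8,7),(323.3,125.8)],.076,tc)[:,:2]
for h in H: v=h-c0;print('hole',h,np.hypot(*v),np.degrees(np.arctan2(v[1],v[0])))
k=(d>.058);L=X[k];L=L[(L-c0)@(H[1]-c0)>0]
g=least_squares(lambda q:np.hypot(L[:,0]-q[0],L[:,1]-q[1])-.0135,H[1],loss='soft_l1',f_scale=.0005)
v=g.x-c0;print('lug fit',g.x,np.hypot(*v),np.degrees(np.arctan2(v[1],v[0])),len(L))
gy=cv2.cvtColor(p['img'],cv2.COLOR_RGB2GRAY)
big=cv2.resize(p['img'][95:250,230:410,::-1],None,fx=4,fy=4,interpolation=cv2.INTER_CUBIC)
a=cv2.resize(p['img'][105:150,295:350,::-1],None,fx=7,fy=7,interpolation=cv2.INTER_CUBIC)
b=cv2.resize(p['img'][225:275,285:340,::-1],None,fx=7,fy=7,interpolation=cv2.INTER_CUBIC)
cv2.imwrite('pics/lugs.png',np.hstack([a,b[:315]]))
print([ (l,np.round(unproj(p,(d['region'].nonzero()[1].mean(),d['region'].nonzero()[0].mean()),.045,tc),3)) for l in ['dish_mid'] for d in regions_of(p,l)[:1]])
E
```

```text
8883
rim [0.58967165 0.02029942 0.04893459] 251 0.0004700413483479459
hole [0.65280601 0.04618752] 0.06823592298639597 22.295972428215343
hole [0.65290128 0.04280688] 0.06711610551972398 19.593894445166292
lug fit [0.65097504 0.04142684] 0.06484191334347983 19.015851932795695 57
[('dish_mid', array([[0.702, 0.058, 0.045]]))]
```

View pics/lugs.png

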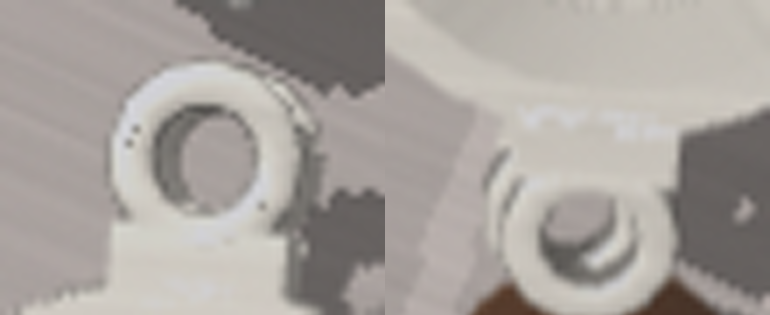

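Crop view: plate hole A's mouth is at about (324.1,127.3) in the full picture, and hole B's is at (313.6,258.1). The base lug peeks out clockwise under both.

```bash
python3 - <<'E'
from h import *
s=state();tc=(s['tool_pos'],s['tcp_rot'])
p=read_camera('wrist')
A,B=unproj(p,[(324.1,127.3),(313.6,258.1)],.076,tc);v=A-B
yaw=np.degrees(np.arctan2(v[1],v[0]));print(A,B,np.hypot(v[0],v[1]),yaw,(A+B)/2)
# base lug rim, right edge of A: crop (315,125)->; predicted base-lug outlines for twists
C=((A+B)/2)[:2]
for tw in (1.9,2.5,3.0):
    y=np.radians(yaw-tw)
    for sg in (1,-1):
        c=C+sg*.066*np.array([np.cos(y),np.sin(y)]);t=np.radians(np.arange(0,360,30))
        uv=proj(p,np.c_[c[0]+.0135*np.cos(t),c[1]+.0135*np.sin(t),np.full(12,.065)],tc)
        o=(295,105,0) if sg>0 else (285,225,385)
        e=(uv+.5-[o[0],o[1]])*7+[o[2],0]; print(tw,sg,'max x',e[:,0].max().round(),'min x',e[:,0].min().round(),'at y',e[e[:,0].argmax(),1].round(),e[e[:,0].argmin(),1].round())
print('tool yaw',2*np.degrees(np.arctan2(tc[1][2],tc[1][1])))
E
```

```text
[0.6519158  0.04252918 0.076     ] [ 5.28493826e-01 -2.02320377e-05  7.60000000e-02] 0.13055051211095292 19.021502012257738 [0.59020481 0.02125447 0.076     ]
1.9 1 max x 319.0 min x 126.0 at y 145.0 167.0
1.9 -1 max x 664.0 min x 486.0 at y 206.0 225.0
2.5 1 max x 324.0 min x 131.0 at y 146.0 168.0
2.5 -1 max x 660.0 min x 482.0 at y 205.0 224.0
3.0 1 max x 328.0 min x 135.0 at y 146.0 168.0
3.0 -1 max x 656.0 min x 478.0 at y 205.0 224.0
tool yaw 23.663031184125153
```

Request:
{"name": "apply_moves", "arguments": {
  "deltas": [
    [[-0.007,-0.058,0],[0,0,0],100],
    [[-0.014,-0.116,0],[0,0,0],100],
    [[-0.021,-0.174,-0.02],[0,0,0],100],
    [[-0.028,-0.232,-0.05],[0,0,0],100],
    [[-0.035,-0.29,-0.08],[0,0,0],100]
  ]
}}

```text
t: 4.97
tool_pos: [0.5519, -0.2702, 0.2251]
tcp_rot: [0.0, 0.979, 0.205, 0.0]
contact_force: [1.0, 0.3, 0.6]
width: 0.0871
grasp_force: 0.0
```

Request:
{"name": "apply_moves", "arguments": {
  "deltas": [
    [[-0.006,-0.04,-0.02],[0,0,0],100],
    [[-0.006,-0.045,-0.05],[0,0,0],100],
    [[-0.006,-0.045,-0.08],[0,0,0],100],
    [[-0.006,-0.045,-0.08],[0,0,0],100]
  ]
}}

```text
t: 5.48
tool_pos: [0.5444, -0.3127, 0.143]
tcp_rot: [-0.002, 0.979, 0.205, -0.002]
contact_force: [0.3, 0.3, 0.5]
width: 0.0868
grasp_force: 0.0
```

```bash
python3 - <<'E'
from h import *
s=state();tc=(s['tool_pos'],s['tcp_rot']);print(s['t'],tc,s['contact_force'])
p=read_camera('wrist')
uv=proj(p,[[.6048,-.293,.047],[.4845,-.3447,.047],[.5445,-.319,.092]],tc);print(uv)
save(p,'w4.png')
E
```

```text
5.475 (array([ 0.54444738, -0.31272019,  0.14304301]), array([-0.00176674,  0.97866666,  0.20543622, -0.00210103])) [0.27877218 0.30907622 0.46078545]
[[333.72957218 138.75086858]
 [330.80080873 326.34746553]
 [334.12435681 260.6787591 ]]
```

Request:
{"name": "apply_moves", "arguments": {
  "deltas": [
    [[0,0,-0.02],[0,0,0],100],
    [[0,0,-0.03],[0,0,0],100],
    [[0,0,-0.03],[0,0,0],100]
  ]
}}

```text
t: 5.9
tool_pos: [0.5463, -0.3133, 0.1158]
tcp_rot: [0.0, 0.979, 0.206, 0.0]
contact_force: [0.6, -0.1, 0.1]
width: 0.087
grasp_force: 0.0
```

Request:
{"name": "apply_moves", "arguments": {
  "deltas": [
    [[-0.0016,-0.0057,0],[0,0,0],100],
    [[-0.0016,-0.0057,-0.03],[0,0,0],100],
    [[-0.0016,-0.0057,-0.057],[0,0,0],100],
    [[-0.0016,-0.0057,-0.057],[0,0,0],100]
  ]
}}

```text
t: 6.4
tool_pos: [0.5433, -0.3191, 0.0573]
tcp_rot: [-0.001, 0.979, 0.205, -0.001]
contact_force: [-0.2, 0.2, 0.9]
width: 0.0868
grasp_force: 0.0
```

```bash
python3 - <<'E'
from h import *
s=state();tc=(s['tool_pos'],s['tcp_rot']);print(s['t'],tc,s['contact_force'])
p=read_camera('wrist')
print(proj(p,[[.6048,-.293,.047],[.4845,-.3447,.047],[.5445,-.319,.092]],tc))
save(p,'w5.png')
E
```

```text
6.4 (array([ 0.54326748, -0.31909059,  0.05725017]), array([-9.22313410e-04,  9.78712045e-01,  2.05231773e-01, -1.34228495e-03])) [-0.20105212  0.17251344  0.8577092 ]
[[326.2694118  135.88140307]
 [323.4830645  401.20455333]
 [325.77007845 329.90762552]]
```

View pics/w5.png

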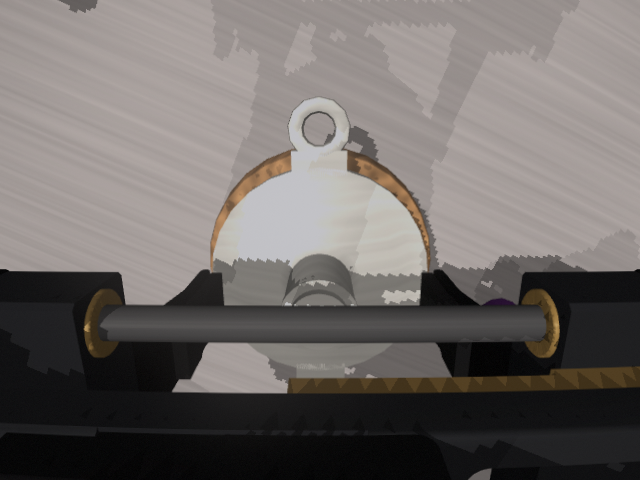

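The picture shows the neck centred between the fingers at x≈320, and the visible lug hole at (318,129). Closing.

Request:
{"name": "apply_moves", "arguments": {
  "deltas": [
    [[0,0,0],[0,0,0],0],
    [[0,0,0],[0,0,0],0],
    [[0,0,0],[0,0,0],0],
    [[0,0,0],[0,0,0],0],
    [[0,0,0],[0,0,0],0]
  ]
}}

```text
t: 7.08
tool_pos: [0.5446, -0.3192, 0.0586]
tcp_rot: [0.0, 0.979, 0.205, 0.0]
contact_force: [0.5, 1.0, 0.1]
width: 0.0451
grasp_force: 0.0
```

Request:
{"name": "apply_moves", "arguments": {
  "deltas": [
    [[0,0,0],[0,0,0],0],
    [[0,0,0],[0,0,0],0]
  ]
}}

```text
t: 7.32
tool_pos: [0.5442, -0.3181, 0.0584]
tcp_rot: [-0.001, 0.979, 0.206, -0.0]
contact_force: [-2.2, 1.1, 0.8]
width: 0.0272
grasp_force: 30.0
```

```bash
python3 - <<'E'
from h import *
s=state();tc=(s['tool_pos'],s['tcp_rot']);print(s['t'],tc,s['contact_force'])
p=read_camera('wrist')
h=hole(p['img'],318,129,18);H=unproj(p,h,.047,tc)[0];q=tc[1]
yaw=2*np.arctan2(q[2],q[1]);d=H[:2]-tc[0][:2]
print(h,H,'tool yaw',np.degrees(yaw),'hole in tool polar',np.hypot(*d),np.degrees(np.arctan2(d[1],d[0])-yaw))
g=cv2.cvtColor(p['img'],cv2.COLOR_RGB2GRAY);print(g[129,285:352].tolist())
E
```

```text
7.325 (array([ 0.54415449, -0.31809819,  0.05840917]), array([-9.00270828e-04,  9.78645737e-01,  2.05551658e-01, -4.75287688e-04])) [-2.1648549  1.0663994  0.774132 ]
(np.float64(326.3704781704782), np.float64(129.04615384615386)) [ 0.60826351 -0.29088396  0.047     ] tool yaw 23.723601449609774 hole in tool polar 0.06964611297816313 -0.7224145853242048
[175, 176, 175, 175, 160, 156, 218, 219, 220, 220, 220, 219, 218, 212, 206, 201, 196, 189, 160, 94, 114, 169, 168, 167, 166, 169, 168, 169, 169, 171, 171, 172, 172, 173, 173, 173, 173, 172, 172, 171, 172, 172, 173, 174, 173, 173, 176, 176, 175, 176, 168, 138, 143, 195, 220, 220, 220, 220, 220, 220, 219, 219, 214, 203, 211, 193, 146]
```

Request:
{"name": "apply_moves", "arguments": {
  "deltas": [
    [[0,0,0.02],[0,0,0],0],
    [[0,0,0.06],[0,0,0],0],
    [[0,0,0.11],[0,0,0],0],
    [[0.005,0.02,0.16],[0,0,-0.02],0],
    [[0.01,0.06,0.2],[0,0,-0.05],0]
  ]
}}

```text
t: 8.0
tool_pos: [0.5542, -0.2613, 0.2613]
tcp_rot: [0.001, 0.984, 0.178, 0.001]
contact_force: [0.5, 0.8, -4.9]
width: 0.0272
grasp_force: 30.0
```

Request:
{"name": "apply_moves", "arguments": {
  "deltas": [
    [[0.007,0.05,0.01],[0,0,-0.03],0],
    [[0.014,0.1,0.01],[0,0,-0.06],0],
    [[0.021,0.15,0.01],[0,0,-0.06],0],
    [[0.028,0.2,0.01],[0,0,-0.06],0],
    [[0.035,0.25,0.01],[0,0,-0.06],0]
  ]
}}

```text
t: 8.62
tool_pos: [0.5893, -0.008, 0.2691]
tcp_rot: [0.0, 0.989, 0.151, 0.0]
contact_force: [1.4, 0.2, -5.3]
width: 0.0274
grasp_force: 30.0
```

Request:
{"name": "apply_moves", "arguments": {
  "deltas": [
    [[0,0.015,0],[0,0,0],0],
    [[0,0.02,0],[0,0,0],0],
    [[0,0.02,0],[0,0,0],0]
  ]
}}

```text
t: 9.0
tool_pos: [0.5894, 0.0092, 0.2685]
tcp_rot: [0.001, 0.989, 0.15, -0.0]
contact_force: [-0.7, -0.4, -5.0]
width: 0.0273
grasp_force: 30.0
```

```bash
python3 - <<'E'
from h import *
s=state();print(s['t'],s['tool_pos'],s['tcp_rot'],s['width'],s['grasp_force'],2*np.degrees(np.arctan2(s['tcp_rot'][2],s['tcp_rot'][1])))
E
```

```text
9.0 [0.58938781 0.00922807 0.26852409] [ 6.22619343e-04  9.88622213e-01  1.50418450e-01 -1.48222441e-04] 0.027304444856849047 29.99980160035193 17.302357864284847
```

Request:
{"name": "apply_moves", "arguments": {
  "deltas": [
    [[0,0.012,-0.02],[0,0,0],0],
    [[0,0.0129,-0.06],[0,0,0],0],
    [[0,0.0129,-0.1],[0,0,0],0],
    [[0,0.0129,-0.138],[0,0,0],0],
    [[0,0.0129,-0.138],[0,0,0],0]
  ]
}}

```text
t: 9.62
tool_pos: [0.5869, 0.021, 0.1275]
tcp_rot: [0.0, 0.989, 0.15, -0.004]
contact_force: [-0.5, -0.5, -4.9]
width: 0.0274
grasp_force: 30.0
```

```bash
python3 - <<'E'
from h import *
s=state();tc=(s['tool_pos'],s['tcp_rot']);print(s['t'],tc,s['contact_force'],2*np.degrees(np.arctan2(s['tcp_rot'][2],s['tcp_rot'][1])))
p=read_camera('wrist');t=read_camera('top')
a=cv2.resize(p['img'][40:300,200:440,::-1],None,fx=1.9,fy=1.9,interpolation=cv2.INTER_CUBIC)
cv2.imwrite('pics/w6.png',a)
E
```

```text
9.625 (array([0.58694983, 0.02102784, 0.12751353]), array([ 3.17033490e-04,  9.88703282e-01,  1.49834219e-01, -3.92752753e-03])) [-0.46560166 -0.48847874 -4.88764907] 17.234773722330537
```

View pics/w6.png

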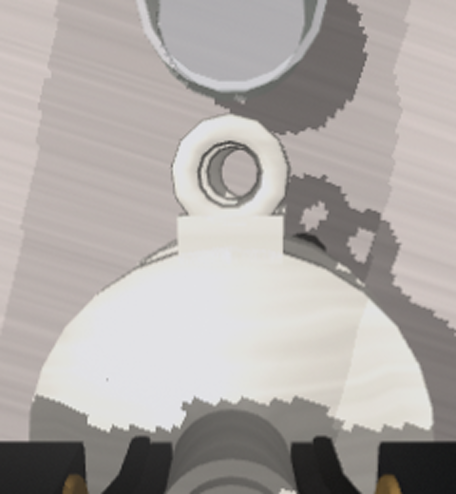

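The cover's lug hole sits over the lower holes at crop (231,173), aligned to about 1 mm. The lateral position is good, so I'm lowering.

Request:
{"name": "apply_moves", "arguments": {
  "deltas": [
    [[0,0,-0.01],[0,0,0],0],
    [[0,0,-0.015],[0,0,0],0],
    [[0,0,-0.02],[0,0,0],0],
    [[0,0,-0.02],[0,0,0],0]
  ]
}}

```text
t: 10.22
tool_pos: [0.5892, 0.0238, 0.1101]
tcp_rot: [0.0, 0.988, 0.151, -0.0]
contact_force: [-1.2, 0.7, -3.6]
width: 0.0274
grasp_force: 30.0
```

Request:
{"name": "apply_moves", "arguments": {
  "deltas": [
    [[0,-0.0007,-0.003],[0,0,0],0],
    [[0,-0.0007,-0.006],[0,0,0],0],
    [[0,-0.0007,-0.009],[0,0,0],0],
    [[0,-0.0007,-0.009],[0,0,0],0]
  ]
}}

```text
t: 10.72
tool_pos: [0.5897, 0.0229, 0.1019]
tcp_rot: [0.0, 0.988, 0.151, 0.0]
contact_force: [-1.2, -0.4, -0.8]
width: 0.0274
grasp_force: 30.0
```

Request:
{"name": "apply_moves", "arguments": {
  "deltas": [
    [[0,0,-0.001],[0,0,0],0],
    [[0,0,-0.002],[0,0,0],0],
    [[0,0,-0.002],[0,0,0],0]
  ]
}}

```text
t: 11.1
tool_pos: [0.5896, 0.0227, 0.1009]
tcp_rot: [0.0, 0.989, 0.151, 0.0]
contact_force: [-4.8, -2.5, 6.8]
width: 0.0272
grasp_force: 30.1
```

Request:
{"name": "apply_moves", "arguments": {
  "deltas": [
    [[-0.001,-0.0005,0],[0,0,0],0],
    [[-0.001,-0.0005,-0.001],[0,0,0],0],
    [[-0.001,-0.0005,-0.002],[0,0,0],0],
    [[-0.001,-0.0005,-0.002],[0,0,0],0]
  ]
}}

```text
t: 11.6
tool_pos: [0.5894, 0.0222, 0.1001]
tcp_rot: [0.001, 0.989, 0.151, 0.001]
contact_force: [-6.1, -2.7, 14.5]
width: 0.0275
grasp_force: 30.1
```

Request:
{"name": "apply_moves", "arguments": {
  "deltas": [
    [[-0.001,-0.0005,0],[0,0,0],0],
    [[-0.002,-0.001,0],[0,0,0],0],
    [[-0.002,-0.001,0],[0,0,0],0]
  ]
}}

```text
t: 11.98
tool_pos: [0.5889, 0.0217, 0.0999]
tcp_rot: [0.0, 0.989, 0.151, 0.003]
contact_force: [-2.3, -0.3, 7.8]
width: 0.0271
grasp_force: 30.1
```

Request:
{"name": "apply_moves", "arguments": {
  "deltas": [
    [[-0.0008,0,0],[0,0,0],0],
    [[-0.0008,0,-0.0015],[0,0,0],0],
    [[-0.0008,0,-0.0015],[0,0,0],0]
  ]
}}

```text
t: 12.35
tool_pos: [0.5889, 0.0217, 0.0997]
tcp_rot: [0.0, 0.989, 0.151, 0.004]
contact_force: [-2.8, -2.2, 14.1]
width: 0.0272
grasp_force: 30.1
```

```bash
python3 - <<'E'
from h import *
s=state();tc=(s['tool_pos'],s['tcp_rot']);print(s['t'],tc,s['contact_force'],s['ft_torque'],2*np.degrees(np.arctan2(s['tcp_rot'][2],s['tcp_rot'][1])))
p=read_camera('wrist');sc=read_camera('scene')
a=cv2.resize(p['img'][40:300,200:440,::-1],None,fx=1.6,fy=1.6,interpolation=cv2.INTER_CUBIC)
u=proj(sc,[.59,.021,.09])[0].astype(int);b=sc['img'][u[1]-45:u[1]+35,u[0]-50:u[0]+50,::-1]
b=cv2.resize(b,None,fx=4,fy=4,interpolation=cv2.INTER_CUBIC)
o=np.zeros((416,784,3),np.uint8);o[:,:384]=a;o[:320,384:]=b;cv2.imwrite('pics/w7.png',o)
E
```

```text
12.35 (array([0.58892291, 0.02166436, 0.0996643 ]), array([4.66863917e-04, 9.88540175e-01, 1.50911822e-01, 3.70490102e-03])) [-2.8076639  -2.20578994 14.09315523] [-4.01973077e-02  5.62500055e-01 -3.94877569e-04] 17.359665305135298
```

View pics/w7.png

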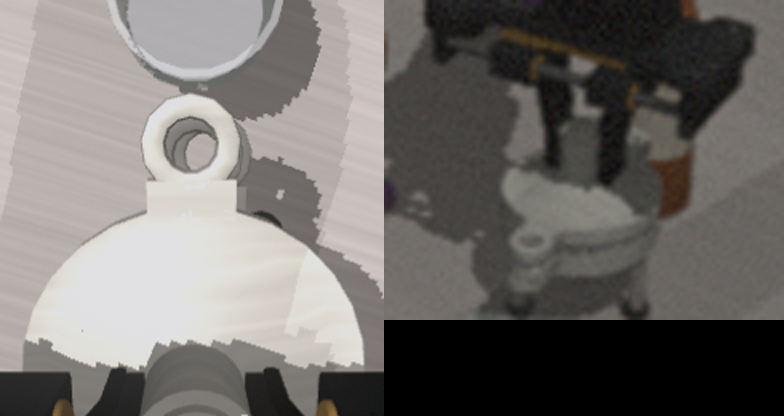

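The picture shows the cover down on the plate. Its lug (hole at crop (190,145)) is over the others, with a sliver of base lug showing on its right. I'm quantifying the twist.

```bash
python3 - <<'E'
from h import *
s=state();tc=(s['tool_pos'],s['tcp_rot'])
p=read_camera('wrist');im=p['img'];g=cv2.cvtColor(im,cv2.COLOR_RGB2GRAY)
for r in (120,125,130,135): print(r,g[r,284:362].tolist())
C=tc[0][:2];y=np.radians(17.35)
for dy in (-3,-1.5,0,1.5):
  for z in (.087,.065):
    a=y+np.radians(dy);c=C+.066*np.array([np.cos(a),np.sin(a)]);t=np.radians(np.arange(0,360,10))
    o=[proj(p,np.c_[c[0]+R*np.cos(t),c[1]+R*np.sin(t),0*t+z],tc)[:,0] for R in (.0135,.007)]
    print(dy,z,[ (round(q.min(),1),round(q.max(),1)) for q in o], proj(p,[*c,z],tc))
E
```

```text
120 [175, 175, 176, 177, 178, 165, 169, 223, 223, 223, 224, 223, 224, 223, 220, 214, 205, 200, 194, 185, 131, 87, 111, 135, 135, 134, 131, 130, 128, 126, 125, 125, 123, 123, 122, 120, 119, 116, 108, 116, 117, 117, 119, 120, 121, 121, 120, 109, 97, 124, 189, 208, 210, 212, 212, 210, 210, 209, 208, 207, 206, 203, 202, 179, 112, 135, 130, 122, 152, 180, 180, 178, 177, 176, 176, 174, 174, 173]
125 [178, 177, 176, 177, 147, 212, 224, 224, 224, 224, 224, 223, 221, 217, 208, 202, 197, 191, 178, 90, 99, 128, 128, 127, 125, 124, 121, 116, 98, 88, 108, 126, 124, 122, 120, 114, 101, 110, 158, 177, 176, 177, 178, 177, 177, 177, 170, 128, 106, 120, 110, 147, 211, 213, 214, 215, 213, 211, 207, 205, 203, 201, 200, 197, 185, 142, 114, 129, 128, 130, 147, 174, 174, 173, 173, 174, 174, 175]
130 [175, 175, 175, 177, 142, 220, 222, 224, 223, 224, 222, 220, 216, 211, 205, 200, 195, 186, 96, 100, 131, 129, 129, 125, 111, 89, 120, 132, 130, 128, 126, 121, 102, 127, 177, 178, 178, 179, 179, 180, 178, 177, 177, 176, 175, 175, 174, 174, 174, 171, 149, 125, 164, 221, 221, 220, 219, 215, 212, 209, 205, 202, 200
[... 734 characters left out ...]
(296.6), np.float64(359.6)), (np.float64(311.8), np.float64(344.4))] [[328.10371646 137.72663099]]
-1.5 0.065 [(np.float64(299.3), np.float64(355.2)), (np.float64(312.7), np.float64(341.8))] [[327.23846674 136.99914947]]
0 0.087 [(np.float64(292.6), np.float64(355.6)), (np.float64(307.7), np.float64(340.4))] [[324.06723762 137.67076458]]
0 0.065 [(np.float64(295.7), np.float64(351.7)), (np.float64(309.1), np.float64(338.2))] [[323.65256565 136.94963885]]
1.5 0.087 [(np.float64(288.6), np.float64(351.6)), (np.float64(303.7), np.float64(336.4))] [[320.03028761 137.72405322]]
1.5 0.065 [(np.float64(292.1), np.float64(348.1)), (np.float64(305.6), np.float64(334.6))] [[320.06630845 136.99702536]]
```

Request:
{"name": "apply_moves", "arguments": {
  "deltas": [
    [[0,0,0.001],[0,0,0],0],
    [[0,0,0.001],[0,0,-0.02],0],
    [[0,0,0.001],[0,0,-0.04],0],
    [[0,0,0.001],[0,0,-0.06],0],
    [[0,0,0.001],[0,0,-0.06],0]
  ]
}}

```text
t: 13.12
tool_pos: [0.5875, 0.0211, 0.0989]
tcp_rot: [0.001, 0.993, 0.121, 0.002]
contact_force: [-1.5, -2.9, 6.7]
width: 0.0271
grasp_force: 30.1
```

```bash
python3 - <<'E'
from h import *
s=state();tc=(s['tool_pos'],s['tcp_rot']);print(tc,s['contact_force'],2*np.degrees(np.arctan2(s['tcp_rot'][2],s['tcp_rot'][1])))
p=read_camera('wrist');im=p['img'];g=cv2.cvtColor(im,cv2.COLOR_RGB2GRAY)
for r in (120,130,135): print(r,g[r,280:366].tolist())
E
```

```text
(array([0.5875225 , 0.02105764, 0.09894288]), array([5.83399202e-04, 9.92616625e-01, 1.21275206e-01, 2.05408463e-03])) [-1.52122899 -2.89273492  6.71950343] 13.931440009598726
120 [178, 178, 178, 180, 181, 180, 181, 182, 172, 225, 160, 215, 225, 225, 225, 225, 225, 225, 224, 218, 211, 203, 198, 194, 187, 154, 84, 82, 86, 105, 122, 118, 98, 85, 97, 132, 140, 178, 176, 152, 127, 89, 102, 118, 124, 127, 122, 124, 125, 121, 96, 109, 154, 205, 210, 213, 216, 217, 214, 213, 212, 211, 209, 208, 205, 204, 185, 143, 174, 175, 175, 175, 175, 175, 176, 177, 179, 178, 181, 181, 182, 182, 182, 182, 181, 181]
130 [176, 177, 177, 177, 178, 150, 215, 225, 146, 224, 225, 226, 225, 225, 225, 224, 219, 214, 207, 203, 195, 168, 96, 108, 128, 124, 101, 104, 177, 177, 177, 177, 177, 177, 177, 178, 177, 178, 177, 179, 179, 180, 180, 180, 180, 181, 181, 176, 148, 154, 223, 224, 224, 221, 182, 121, 180, 225, 224, 224, 222, 219, 216, 212, 208, 205, 201, 198, 184, 147, 162, 178, 177, 177, 178, 178, 177, 178, 178, 177, 176, 177, 178, 178, 178, 179]
135 [181, 182, 183, 183, 183, 150, 222, 224, 206, 182, 224, 224, 225, 225, 225, 225, 225, 222, 218, 212, 207, 199, 150, 102, 112, 129, 110, 107, 179, 180, 180, 181, 182, 181, 181, 180, 179, 180, 179, 179, 178, 178, 177, 177, 177, 177, 177, 174, 158, 161, 226, 225, 225, 216, 143, 162, 218, 225, 225, 225, 224, 222, 218, 214, 210, 206, 203, 198, 175, 111, 109, 108, 108, 108, 108, 108, 107, 107, 107, 107, 107, 106, 106, 107, 107, 106]
```

The cover is now in line with the base, and the plate's lug shows about 2 mm anticlockwise, as described. Releasing.

Request:
{"name": "apply_moves", "arguments": {
  "deltas": [
    [[0,0,0],[0,0,0],50],
    [[0,0,0],[0,0,0],80],
    [[0,0,0.0],[0,0,0],100],
    [[0,0,0.0],[0,0,0],100],
    [[0,0,0.03],[0,0,0],100]
  ]
}}

```text
t: 13.8
tool_pos: [0.5838, 0.0215, 0.125]
tcp_rot: [-0.0, 0.993, 0.122, -0.003]
contact_force: [0.3, -0.5, 1.0]
width: 0.0695
grasp_force: 0.0
```

Request:
{"name": "apply_moves", "arguments": {
  "deltas": [
    [[0,0,0.05],[0,0,0],100],
    [[0,0,0.1],[0,0,0],100],
    [[0,0,0.15],[0,0,0],100],
    [[0,0,0.175],[0,0,0],100],
    [[0,0,0.175],[0,0,0],100]
  ]
}}

```text
t: 14.42
tool_pos: [0.5868, 0.0219, 0.3042]
tcp_rot: [0.0, 0.993, 0.122, 0.002]
contact_force: [0.3, 0.5, -0.4]
width: 0.0873
grasp_force: 0.0
```

```bash
python3 - <<'E'
from h import *
s=state();tc=(s['tool_pos'],s['tcp_rot']);print(s['t'],tc,s['contact_force'],2*np.degrees(np.arctan2(s['tcp_rot'][2],s['tcp_rot'][1])))
p=read_camera('wrist');t=read_camera('top')
np.savez('after.npz',img=p['img'])
a=cv2.resize(p['img'][100:160,290:355,::-1],None,fx=6,fy=6,interpolation=cv2.INTER_CUBIC)
b=cv2.resize(p['img'][230:290,280:345,::-1],None,fx=6,fy=6,interpolation=cv2.INTER_CUBIC)
cv2.imwrite('pics/w8.png',np.hstack([a,b]))
print(proj(p,[[.651,.040,.087],[.527,.002,.087]],tc))
E
```

```text
14.425 (array([0.58683659, 0.02190396, 0.30422337]), array([1.68051052e-04, 9.92571326e-01, 1.21639193e-01, 2.45777202e-03])) [ 0.28169268  0.50924369 -0.36494545] 13.973471662557992
[[320.05268382 132.86336304]
 [327.04614191 265.3143274 ]]
```

View pics/w8.png

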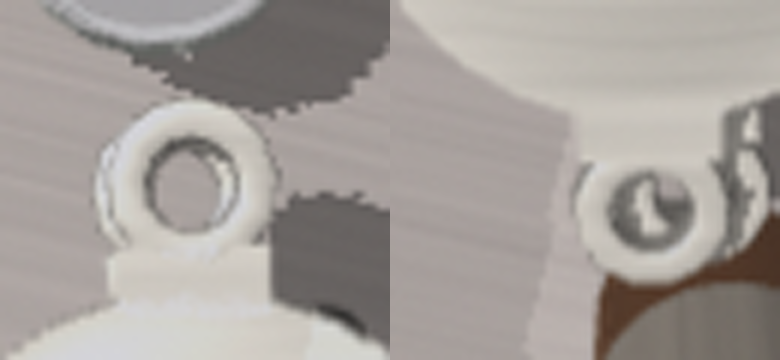

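At lug A the cover's hole mouth is at full-picture (321.9,130.4), and at lug B it is at (322.9,264.2). The plate peeks out anticlockwise at both.

```bash
python3 - <<'E'
from h import *
s=state();tc=(s['tool_pos'],s['tcp_rot'])
p=read_camera('wrist')
for z in (.087,.090):
    A,B=unproj(p,[(321.9,130.4),(322.9,264.2)],z,tc);v=A-B
    print(z,A,B,np.hypot(v[0],v[1]),np.degrees(np.arctan2(v[1],v[0])),(A+B)/2)
# predicted outlines of plate (yaw 19.0) and base(17.0) about C=(.5902,.0213)
for nm,yaw,z in (('plate',19.0,.076),('base',17.1,.065)):
    for sg in (1,-1):
        a=np.radians(yaw);c=np.array([.5902,.0213])+sg*.066*np.array([np.cos(a),np.sin(a)]);t=np.radians(np.arange(0,360,10))
        uv=proj(p,np.c_[c[0]+.0135*np.cos(t),c[1]+.0135*np.sin(t),0*t+z],tc)
        o=(290,100,0) if sg>0 else (280,230,390);e=(uv[:,0]+.5-o[0])*6+o[2];print(nm,sg,e.min().round(),e.max().round())
E
```

```text
0.087 [0.65054593 0.03846843 0.087     ] [0.52508751 0.00616917 0.087     ] 0.12954943837656943 14.437272774243876 [0.58781672 0.0223188  0.087     ]
0.09 [0.65056427 0.03847784 0.09      ] [0.52610924 0.00643691 0.09      ] 0.1285133212024708 14.43727277424388 [0.58833676 0.02245738 0.09      ]
plate 1 85.0 257.0
plate -1 611.0 769.0
base 1 101.0 268.0
base -1 599.0 753.0
```

```bash
python3 - <<'E'
from h import *
from scipy.optimize import least_squares
s=state();tc=(s['tool_pos'],s['tcp_rot']);print(tc[0])
p=read_camera('wrist');g=cv2.cvtColor(p['img'],cv2.COLOR_RGB2GRAY)
def circ(X,c0,R,tol):
    c0=np.array(c0)
    for _ in range(8):
        d=np.hypot(*(X-c0).T);k=np.abs(d-R)<tol
        f=least_squares(lambda q:np.hypot(X[k,0]-q[0],X[k,1]-q[1])-R,c0,loss='soft_l1',f_scale=.0004);c0=f.x
    return c0,k.sum(),np.abs(f.fun).mean()
for d in regions_of(p,'cover_neck')[:2]:
    m=d['region'].astype(np.uint8);c=max(cv2.findContours(m,0,cv2.CHAIN_APPROX_NONE)[0],key=len)[:,0,:]
    X=unproj(p,c,.087,tc)[:,:2];print('cover',d['p'],m.sum(),circ(X,[.588,.022],.05,.004))
    for q in ([.6505,.0385],[.5255,.006]): print('lug',circ(X,q,.0135,.003))
print('A row,cols 295-350')
for r in (126,130,134): print(r,g[r,300:345].tolist())
print('B cols 300-352')
for r in (256,260,264,268): print(r,g[r,304:352].tolist())
E
```

```text
[0.58486995 0.02147621 0.30029598]
cover 0.88 7667 (array([0.588, 0.022]), np.int64(0), np.float64(nan))
lug (array([0.6505, 0.0385]), np.int64(0), np.float64(nan))
lug (array([0.5255, 0.006 ]), np.int64(0), np.float64(nan))
cover 0.72 9317 (array([0.58969625, 0.02265664]), np.int64(259), np.float64(0.0014771101860692837))
lug (array([0.65193045, 0.03873598]), np.int64(70), np.float64(0.0008675597804427852))
lug (array([0.52905524, 0.00674045]), np.int64(59), np.float64(0.0007884669591380536))
A row,cols 295-350
126 [164, 163, 164, 163, 163, 158, 208, 186, 183, 211, 210, 205, 192, 175, 115, 103, 144, 163, 163, 164, 163, 164, 164, 165, 166, 161, 145, 194, 202, 157, 183, 210, 203, 195, 188, 175, 149, 162, 164, 164, 164, 163, 163, 164, 163]
130 [163, 164, 166, 165, 165, 169, 191, 205, 151, 209, 211, 209, 205, 197, 182, 116, 123, 163, 163, 164, 166, 166, 165, 165, 164, 162, 156, 198, 175, 177, 211, 210, 208, 197, 187, 171, 138, 155, 146, 101, 101, 102, 101, 100, 100]
134 [163, 163, 163, 164, 164, 163, 152, 179, 205, 203, 157, 188, 200, 201, 200, 201, 199, 198, 185, 162, 138, 150, 154, 15
[... 451 characters left out ...]
, 190, 172, 94, 124, 133, 139, 132, 130, 136, 191, 192, 189, 187, 178, 127, 80, 107, 115, 132, 191, 180, 136, 137, 99, 99, 99, 99, 99, 98, 98]
264 [165, 165, 171, 172, 179, 179, 178, 179, 199, 197, 194, 189, 164, 94, 119, 107, 116, 129, 178, 199, 194, 163, 102, 95, 102, 114, 136, 195, 198, 194, 189, 179, 143, 115, 116, 132, 191, 180, 139, 68, 58, 62, 79, 119, 149, 158, 141, 140]
268 [161, 160, 163, 177, 176, 177, 173, 168, 174, 194, 195, 196, 195, 191, 173, 147, 121, 107, 107, 112, 117, 118, 119, 144, 174, 201, 201, 194, 188, 183, 172, 137, 114, 113, 118, 141, 103, 60, 59, 58, 56, 57, 57, 55, 54, 55, 54, 56]<stdin>:10: RuntimeWarning: Mean of empty slice.
  ret = ret.dtype.type(ret / rcount)
```

Request:
{"name": "apply_moves", "arguments": {
  "deltas": [
    [[0.002,-0.002,-0.05],[0,0,0],100],
    [[0.003,-0.002,-0.1],[0,0,0],100],
    [[0.003,-0.002,-0.15],[0,0,0],100],
    [[0.003,-0.002,-0.17],[0,0,0],100],
    [[0.003,-0.002,-0.17],[0,0,0],100]
  ]
}}

```text
t: 15.3
tool_pos: [0.5868, 0.0194, 0.1292]
tcp_rot: [-0.0, 0.993, 0.122, -0.003]
contact_force: [0.2, -0.3, 0.6]
width: 0.0871
grasp_force: 0.0
```

Request:
{"name": "apply_moves", "arguments": {
  "deltas": [
    [[0,0,0],[0,0,0],100],
    [[0,0,0],[0,0,0],100]
  ]
}}

```text
t: 15.55
tool_pos: [0.5896, 0.0197, 0.1333]
tcp_rot: [0.0, 0.993, 0.122, 0.001]
contact_force: [-0.8, 0.0, -0.1]
width: 0.0872
grasp_force: 0.0
```

Request:
{"name": "apply_moves", "arguments": {
  "deltas": [
    [[-0.001,0,-0.02],[0,0,0],100],
    [[-0.001,0,-0.033],[0,0,0],60],
    [[-0.001,0,-0.033],[0,0,0],20],
    [[-0.001,0,-0.033],[0,0,0],0],
    [[-0.001,0,-0.033],[0,0,0],0]
  ]
}}

```text
t: 16.18
tool_pos: [0.5883, 0.0196, 0.0997]
tcp_rot: [0.0, 0.993, 0.122, 0.001]
contact_force: [-0.2, 0.9, 0.4]
width: 0.0551
grasp_force: 0.0
```

Request:
{"name": "apply_moves", "arguments": {
  "deltas": [
    [[0,0,0],[0,0,0],0],
    [[0,0,0],[0,0,0],0],
    [[0,0,0],[0,0,0],0]
  ]
}}

```text
t: 16.55
tool_pos: [0.5875, 0.0195, 0.0988]
tcp_rot: [0.0, 0.993, 0.122, -0.0]
contact_force: [-0.2, -0.1, -0.6]
width: 0.0272
grasp_force: 29.9
```

```bash
cat > prof.py <<'E'
from h import *
s=state();tc=(s['tool_pos'],s['tcp_rot']);print(s['t'],tc[0],s['contact_force'],s['grasp_force'],2*np.degrees(np.arctan2(s['tcp_rot'][2],s['tcp_rot'][1])))
p=read_camera('wrist');g=cv2.cvtColor(p['img'],cv2.COLOR_RGB2GRAY)
for r in (120,128,136): print(r,g[r,280:366].tolist())
E
python3 prof.py
```

```text
16.55 [0.58752324 0.0195457  0.0988408 ] [-0.20805297 -0.10234397 -0.60300882] 29.930682957619865 13.974829598456855
120 [177, 177, 177, 179, 165, 195, 225, 225, 225, 225, 165, 217, 225, 225, 226, 225, 225, 225, 222, 217, 208, 203, 197, 192, 183, 131, 86, 100, 99, 86, 119, 178, 178, 179, 178, 180, 180, 180, 172, 108, 97, 109, 119, 121, 124, 125, 126, 127, 128, 124, 99, 112, 156, 207, 212, 214, 217, 216, 215, 214, 212, 211, 210, 208, 205, 203, 183, 136, 174, 173, 174, 175, 175, 175, 175, 176, 175, 176, 176, 178, 178, 180, 181, 182, 183, 183]
128 [179, 179, 164, 194, 225, 226, 226, 204, 193, 225, 225, 225, 226, 226, 225, 223, 220, 214, 207, 201, 196, 183, 94, 90, 92, 122, 178, 177, 177, 177, 178, 177, 177, 178, 179, 178, 179, 179, 180, 181, 180, 182, 181, 180, 175, 150, 182, 222, 223, 224, 224, 222, 219, 203, 123, 156, 221, 224, 223, 222, 221, 218, 215, 212, 208, 205, 202, 197, 179, 130, 162, 178, 178, 178, 178, 179, 177, 178, 178, 178, 178, 179, 180, 179, 178, 178]
136 [179, 179, 155, 188, 224, 225, 225, 225, 206, 182, 224, 225, 225, 225, 226, 226, 224, 223, 219, 214, 208, 201, 152, 102, 103, 134, 177, 176, 176, 177, 178, 178, 178, 179, 179, 179, 181, 180, 181, 181, 180, 180, 181, 180, 180, 174, 162, 225, 226, 226, 226, 225, 220, 180, 144, 188, 226, 225, 226, 225, 224, 222, 217, 214, 210, 205, 201, 186, 131, 105, 110, 110, 110, 110, 110, 110, 109, 110, 108, 108, 108, 108, 108, 107, 107, 107]
```

Request:
{"name": "apply_moves", "arguments": {
  "deltas": [
    [[0,-0.0003,-0.001],[0,0,0.012],0],
    [[0,-0.0003,-0.001],[0,0,0.012],0],
    [[0,-0.0003,-0.001],[0,0,0.012],0]
  ]
}}

```text
t: 16.98
tool_pos: [0.5877, 0.0193, 0.0986]
tcp_rot: [0.0, 0.992, 0.128, 0.0]
contact_force: [-2.8, 0.3, 6.0]
width: 0.0272
grasp_force: 29.9
```

Request:
{"name": "apply_moves", "arguments": {
  "deltas": [
    [[0,0,0.001],[0,0,0],50],
    [[0,0,0.001],[0,0,0],90],
    [[0,0,0.001],[0,0,0],100],
    [[0,0,0.001],[0,0,0],100],
    [[0,0,0.03],[0,0,0],100]
  ]
}}

```text
t: 17.6
tool_pos: [0.5859, 0.019, 0.1261]
tcp_rot: [-0.0, 0.992, 0.128, -0.003]
contact_force: [-0.1, -0.3, 0.4]
width: 0.0693
grasp_force: 0.0
```

Request:
{"name": "apply_moves", "arguments": {
  "deltas": [
    [[0,0,0.05],[0,0,0],100],
    [[0,0,0.1],[0,0,0],100],
    [[0,0,0.15],[0,0,0],100],
    [[0,0,0.175],[0,0,0],100],
    [[0,0,0.175],[0,0,0],100]
  ]
}}

```text
t: 18.23
tool_pos: [0.5888, 0.0195, 0.3052]
tcp_rot: [0.0, 0.992, 0.128, 0.002]
contact_force: [0.6, 1.2, -0.8]
width: 0.0866
grasp_force: 0.0
```

Request:
{"name": "apply_moves", "arguments": {
  "deltas": [
    [[0,0,0],[0,0,0],100],
    [[0,0,0],[0,0,0],100],
    [[0,0,0],[0,0,0],100]
  ]
}}

```text
t: 18.6
tool_pos: [0.5873, 0.0192, 0.3018]
tcp_rot: [-0.0, 0.992, 0.128, -0.001]
contact_force: [0.4, -0.4, -1.2]
width: 0.0873
grasp_force: 0.0
```

```bash
python3 - <<'E'
from h import *
s=state();tc=(s['tool_pos'],s['tcp_rot']);print(tc[0],2*np.degrees(np.arctan2(s['tcp_rot'][2],s['tcp_rot'][1])))
p=read_camera('wrist');g=cv2.cvtColor(p['img'],cv2.COLOR_RGB2GRAY)
print('A')
for r in range(112,148,4): print(r,g[r,298:346].tolist())
print('B')
for r in range(250,282,4): print(r,g[r,300:352].tolist())
for z in (.087,): print(proj(p,[[.6525,.0406,z],[.527,.0022,z]],tc))
E
```

```text
[0.58733879 0.01920092 0.30179237] 14.660098681041223
A
112 [164, 164, 164, 163, 165, 166, 169, 170, 169, 167, 166, 164, 163, 163, 163, 161, 160, 160, 160, 154, 100, 101, 101, 102, 100, 100, 101, 100, 100, 102, 101, 100, 99, 99, 97, 99, 98, 99, 100, 100, 100, 100, 100, 99, 100, 100, 101, 101]
116 [165, 165, 167, 167, 167, 166, 165, 165, 165, 165, 163, 163, 163, 164, 160, 152, 189, 203, 210, 210, 211, 210, 210, 210, 211, 209, 209, 206, 191, 165, 136, 160, 151, 100, 100, 100, 119, 164, 153, 101, 120, 165, 165, 167, 165, 164, 163, 162]
120 [163, 162, 161, 161, 161, 162, 164, 163, 161, 159, 200, 177, 203, 211, 210, 210, 208, 201, 192, 188, 186, 181, 180, 181, 184, 189, 193, 197, 199, 200, 201, 203, 199, 187, 147, 165, 168, 168, 167, 165, 164, 163, 162, 161, 160, 160, 161, 162]
124 [164, 164, 164, 164, 164, 162, 153, 203, 209, 183, 204, 211, 211, 207, 191, 174, 116, 89, 128, 161, 162, 163, 160, 139, 110, 112, 127, 128, 121, 155, 197, 200, 196, 194, 192, 176, 136, 163, 163, 161, 162, 162, 160, 161, 161, 161, 161, 161]
128 [162, 162, 161, 163, 162, 156, 210, 207, 161, 208, 210, 209, 201, 18
[... 2513 characters left out ...]
177, 158, 132, 118, 121, 126, 130, 141, 170, 192, 206, 201, 193, 187, 181, 158, 119, 109, 93, 74, 60, 60, 59, 58, 58, 57, 56, 56, 56, 55, 54, 56, 69, 92, 98]
274 [162, 163, 171, 177, 177, 177, 177, 178, 178, 177, 175, 168, 152, 101, 116, 142, 166, 184, 188, 189, 190, 189, 190, 189, 189, 186, 181, 172, 138, 116, 83, 63, 63, 61, 62, 61, 60, 60, 59, 58, 58, 57, 58, 57, 54, 57, 55, 54, 54, 54, 53, 55]
278 [161, 169, 175, 175, 175, 175, 176, 176, 177, 178, 176, 146, 69, 64, 64, 64, 64, 64, 66, 65, 65, 68, 83, 86, 101, 105, 115, 116, 114, 112, 110, 112, 112, 111, 113, 113, 109, 107, 105, 100, 99, 96, 92, 84, 72, 60, 55, 54, 54, 54, 53, 54]
[[318.02155409 129.24933008]
 [323.68365505 264.43365055]]
```

Request:
{"name": "apply_moves", "arguments": {
  "deltas": [
    [[0.0005,-0.0014,-0.05],[0,0,0],100],
    [[0.0005,-0.0014,-0.1],[0,0,0],100],
    [[0.0005,-0.0014,-0.15],[0,0,0],80],
    [[0.0005,-0.0014,-0.19],[0,0,0],80],
    [[0.0005,-0.0014,-0.202],[0,0,0],80]
  ]
}}

```text
t: 19.27
tool_pos: [0.5864, 0.0176, 0.0982]
tcp_rot: [-0.0, 0.992, 0.128, -0.003]
contact_force: [-0.2, -0.1, 0.2]
width: 0.0709
grasp_force: 0.0
```

Request:
{"name": "apply_moves", "arguments": {
  "deltas": [
    [[0,0,0],[0,0,0],40],
    [[0,0,0],[0,0,0],0],
    [[0,0,0],[0,0,0],0],
    [[0,0,0],[0,0,0],0],
    [[0,0,0],[0,0,0],0]
  ]
}}

```text
t: 19.9
tool_pos: [0.5882, 0.0185, 0.1014]
tcp_rot: [-0.0, 0.992, 0.127, 0.0]
contact_force: [-2.4, 5.5, 0.9]
width: 0.0273
grasp_force: 11.1
```

Request:
{"name": "apply_moves", "arguments": {
  "deltas": [
    [[0,0,0],[0,0,0],0],
    [[0,0,0],[0,0,0.022],0],
    [[0,0,0],[0,0,0.022],0],
    [[0,0,0],[0,0,0.022],0]
  ]
}}

```text
t: 20.4
tool_pos: [0.5881, 0.0187, 0.1012]
tcp_rot: [-0.0, 0.99, 0.139, -0.0]
contact_force: [-3.0, 3.6, 4.1]
width: 0.0272
grasp_force: 30.0
```

```bash
python3 prof.py
```

```text
20.4 [0.58805215 0.01865784 0.10118535] [-3.03986937  3.55911922  4.0633379 ] 29.985040775500238 15.930887096776672
120 [178, 178, 179, 178, 176, 176, 176, 175, 151, 224, 224, 225, 224, 170, 225, 225, 225, 224, 224, 225, 224, 220, 215, 208, 204, 200, 194, 190, 181, 128, 83, 92, 99, 92, 137, 177, 179, 180, 179, 179, 171, 106, 89, 108, 118, 120, 121, 121, 110, 96, 111, 163, 201, 205, 209, 212, 214, 214, 214, 212, 211, 211, 209, 208, 205, 202, 181, 128, 174, 175, 174, 175, 175, 175, 177, 178, 179, 180, 181, 182, 183, 181, 180, 179, 179, 178]
128 [175, 175, 176, 176, 177, 177, 168, 225, 225, 224, 130, 215, 224, 225, 225, 225, 225, 224, 223, 219, 210, 204, 198, 189, 113, 90, 113, 95, 123, 176, 176, 177, 177, 177, 176, 177, 178, 178, 178, 179, 180, 181, 181, 180, 180, 179, 172, 138, 145, 215, 220, 221, 222, 214, 162, 130, 184, 220, 220, 220, 221, 218, 215, 211, 208, 206, 204, 201, 193, 164, 144, 177, 178, 177, 177, 178, 179, 178, 179, 178, 178, 177, 177, 176, 176, 175]
136 [176, 178, 177, 178, 178, 178, 178, 222, 224, 224, 179, 189, 224, 225, 225, 225, 225, 225, 224, 220, 215, 210, 205, 193, 105, 103, 124, 107, 137, 176, 176, 177, 177, 177, 178, 178, 178, 179, 179, 179, 180, 180, 180, 179, 179, 179, 178, 173, 153, 183, 225, 225, 225, 225, 212, 123, 150, 225, 225, 225, 225, 223, 220, 216, 212, 209, 205, 201, 185, 131, 104, 110, 109, 108, 108, 108, 107, 107, 107, 107, 106, 107, 106, 106, 106, 106]
```

Request:
{"name": "apply_moves", "arguments": {
  "deltas": [
    [[-0.0005,0.0007,0],[0,0,0],0],
    [[-0.0005,0.0007,0],[0,0,0],0],
    [[-0.0005,0.0007,0],[0,0,0],0]
  ]
}}

```text
t: 20.82
tool_pos: [0.588, 0.0187, 0.1011]
tcp_rot: [0.0, 0.99, 0.138, 0.0]
contact_force: [-2.0, 3.6, 5.1]
width: 0.0272
grasp_force: 30.0
```

Request:
{"name": "apply_moves", "arguments": {
  "deltas": [
    [[0,0,0.0],[0,0,0],50],
    [[0,0,0.0],[0,0,0],90],
    [[0,0,0.0],[0,0,0],100],
    [[0,0,0.0],[0,0,0],100],
    [[0,0,0.03],[0,0,0],100]
  ]
}}

```text
t: 21.45
tool_pos: [0.5858, 0.0181, 0.129]
tcp_rot: [-0.0, 0.99, 0.139, -0.003]
contact_force: [-0.3, -0.1, 0.6]
width: 0.0695
grasp_force: 0.0
```

Request:
{"name": "apply_moves", "arguments": {
  "deltas": [
    [[0,0,0.05],[0,0,0],100],
    [[0,0,0.1],[0,0,0],100],
    [[0,0,0.15],[0,0,0],100],
    [[0,0,0.175],[0,0,0],100],
    [[0,0,0.175],[0,0,0],100]
  ]
}}

```text
t: 22.08
tool_pos: [0.5888, 0.0187, 0.3083]
tcp_rot: [0.0, 0.99, 0.138, 0.002]
contact_force: [0.3, -0.5, -1.0]
width: 0.0867
grasp_force: 0.0
```

Request:
{"name": "apply_moves", "arguments": {
  "deltas": [
    [[0,0,0],[0,0,0],100],
    [[0,0,0],[0,0,0],100],
    [[0,0,0],[0,0,0],100]
  ]
}}

```text
t: 22.45
tool_pos: [0.5873, 0.0185, 0.3048]
tcp_rot: [-0.0, 0.99, 0.138, -0.001]
contact_force: [-0.1, 0.2, 0.6]
width: 0.0873
grasp_force: 0.0
```

```bash
python3 - <<'E'
from h import *
s=state();tc=(s['tool_pos'],s['tcp_rot']);print(tc[0],2*np.degrees(np.arctan2(s['tcp_rot'][2],s['tcp_rot'][1])))
p=read_camera('wrist');g=cv2.cvtColor(p['img'],cv2.COLOR_RGB2GRAY)
print('A')
for r in range(120,144,4): print(r,g[r,298:346].tolist())
print('B')
for r in range(254,274,4): print(r,g[r,300:352].tolist())
E
```

```text
[0.58733575 0.01848252 0.30478616] 15.91925733070408
A
120 [167, 165, 164, 164, 161, 161, 160, 162, 163, 165, 188, 206, 177, 204, 211, 211, 210, 207, 201, 196, 194, 192, 189, 188, 193, 196, 198, 201, 202, 204, 205, 205, 194, 155, 138, 164, 167, 168, 166, 165, 163, 163, 162, 161, 159, 160, 161, 163]
124 [164, 164, 164, 163, 163, 163, 162, 158, 210, 207, 178, 211, 210, 209, 200, 184, 168, 115, 96, 144, 161, 161, 161, 159, 136, 106, 112, 126, 126, 159, 193, 200, 198, 195, 192, 176, 137, 162, 162, 161, 161, 161, 159, 159, 160, 161, 161, 164]
128 [167, 164, 163, 161, 161, 161, 158, 210, 208, 180, 210, 210, 207, 195, 181, 144, 100, 163, 163, 163, 162, 163, 163, 164, 163, 165, 161, 147, 208, 201, 163, 195, 207, 204, 196, 189, 173, 136, 162, 163, 163, 163, 163, 163, 163, 163, 164, 164]
132 [163, 161, 162, 163, 163, 163, 153, 190, 206, 164, 209, 211, 209, 207, 195, 167, 105, 127, 162, 163, 163, 163, 163, 165, 165, 164, 162, 177, 210, 197, 166, 210, 210, 207, 196, 183, 154, 140, 162, 145, 101, 101, 101, 101, 99, 99, 99, 98]
136 [164, 162, 162, 161, 163, 163, 162, 149, 160, 193, 164, 175, 199, 
[... 969 characters left out ...]
171, 201, 198, 194, 187, 170, 101, 118, 118, 116, 96, 90, 91, 93, 91, 97, 133, 171, 194, 156, 179, 193, 190, 188, 180, 145, 108, 117, 121, 140, 155, 138, 140, 135, 99, 98, 99, 99, 98, 99, 97, 98, 97]
266 [160, 163, 176, 177, 177, 179, 180, 180, 175, 158, 199, 200, 199, 195, 183, 128, 90, 97, 115, 153, 159, 177, 157, 132, 116, 115, 113, 121, 156, 204, 201, 195, 190, 177, 121, 108, 85, 59, 58, 57, 58, 58, 72, 115, 123, 133, 160, 158, 141, 141, 133, 97]
270 [160, 172, 171, 171, 172, 173, 173, 174, 172, 159, 160, 159, 189, 192, 193, 194, 193, 189, 179, 164, 152, 156, 159, 162, 172, 198, 202, 203, 197, 191, 185, 172, 124, 66, 60, 61, 60, 59, 57, 57, 57, 56, 57, 56, 55, 53, 55, 71, 96, 96, 98, 99]
```

Next, the pin: moving above the tool stand while turning to close across its row.

Request:
{"name": "apply_moves", "arguments": {
  "deltas": [
    [[-0.01,0.04,0],[0,0,0.18],100],
    [[-0.02,0.08,0],[0,0,0.36],100],
    [[-0.035,0.12,0],[0,0,0.54],100],
    [[-0.05,0.16,0],[0,0,0.72],100],
    [[-0.06,0.2,0],[0,0,0.9],100]
  ]
}}

```text
t: 23.12
tool_pos: [0.527, 0.2198, 0.3059]
tcp_rot: [0.0, 0.83, 0.558, -0.0]
contact_force: [0.6, -0.3, 0.0]
width: 0.0871
grasp_force: 0.0
```

Request:
{"name": "apply_moves", "arguments": {
  "deltas": [
    [[-0.01,0.03,0],[0,0,0.18],100],
    [[-0.02,0.053,0],[0,0,0.36],100],
    [[-0.02,0.053,0],[0,0,0.444],100],
    [[-0.02,0.053,0],[0,0,0.444],100],
    [[-0.02,0.053,0],[0,0,0.444],100]
  ]
}}

```text
t: 23.75
tool_pos: [0.508, 0.271, 0.3057]
tcp_rot: [0.0, 0.69, 0.724, -0.0]
contact_force: [-0.3, -0.1, -0.4]
width: 0.0868
grasp_force: 0.0
```

```bash
python3 - <<'E'
from h import *
s=state();tc=(s['tool_pos'],s['tcp_rot']);q=tc[1];print(s['t'],tc,2*np.degrees(np.arctan2(q[2],q[1])),s['joint_pos'])
p=read_camera('wrist');save(p,'w9.png')
for l in ['pin_grip','tkey_top','driver_mid','rack']:
    for d in search_frame(p,l)[:2]: print(l,np.round(d['at'],3),round(d['p'],2),proj(p,d['at'],tc))
for l in ['pin_grip','rack','driver_mid','tkey_top']:
    for d in regions_of(p,l)[:2]:
        m=d['region'].astype(np.uint8);print(l,d['p'],m.sum(),cv2.minAreaRect(cv2.findNonZero(m)),cv2.boundingRect(m))
E
```

```text
23.75 (array([0.50799401, 0.27103624, 0.30574641]), array([ 5.49511157e-05,  6.89622251e-01,  7.24169264e-01, -1.57375879e-04])) 92.79957001411381 [-0.05305452  0.31058757 -0.65221909  1.63578657  0.19611393  1.26199282
 -0.69328472]
pin_grip [0.51  0.286 0.129] 0.66 [[325.67811612 196.33379356]]
tkey_top [0.514 0.227 0.13 ] 0.83 [[326.679604   261.47999588]]
driver_mid [0.51  0.349 0.151] 0.68 [[329.82217543 119.52268979]]
rack [0.509 0.3   0.084] 0.79 [[325.13646054 173.90399639]]
pin_grip 0.56 527 ((325.5, 192.0), (28.0, 21.0), 90.0) (315, 178, 22, 29)
rack 0.98 8407 ((325.5, 181.5), (201.0, 55.0), 90.0) (298, 81, 56, 202)
driver_mid 0.85 847 ((326.0, 122.50000762939453), (31.819805145263672, 31.819805145263672), 45.0) (310, 107, 33, 33)
tkey_top 0.76 1258 ((327.3118896484375, 252.38119506835938), (85.6727066040039, 28.955583572387695), 5.710593223571777) (284, 238, 86, 32)
```

```bash
python3 - <<'E'
from h import *
s=state();tc=(s['tool_pos'],s['tcp_rot'])
p=read_camera('wrist');print(tc[0])
g=cv2.cvtColor(p['img'],cv2.COLOR_RGB2GRAY)
for r in range(180,212,4): print(r,g[r,308:344].tolist())
for uv,z in (((325.5,195.5),.131),((325.5,196.5),.131),((326,119.5),.152),((325.5,181.5),.086)): print(uv,unproj(p,uv,z,tc)[0].round(4))
E
```

```text
[0.50775224 0.27152755 0.3060007 ]
180 [192, 192, 192, 192, 192, 192, 192, 192, 192, 192, 192, 188, 155, 108, 102, 78, 67, 71, 68, 74, 72, 68, 98, 136, 169, 191, 191, 191, 192, 191, 191, 192, 191, 192, 191, 192]
184 [192, 192, 193, 192, 192, 192, 192, 192, 182, 101, 69, 75, 71, 65, 77, 83, 84, 85, 89, 88, 85, 86, 79, 71, 70, 66, 77, 119, 192, 192, 192, 192, 191, 192, 191, 192]
188 [192, 192, 192, 191, 192, 192, 188, 148, 60, 74, 93, 130, 158, 166, 166, 166, 170, 171, 167, 151, 168, 169, 169, 171, 171, 159, 124, 83, 101, 175, 191, 191, 192, 192, 192, 192]
192 [192, 193, 192, 193, 191, 192, 183, 104, 113, 167, 168, 168, 167, 167, 167, 166, 165, 163, 164, 164, 163, 164, 167, 168, 167, 166, 166, 166, 157, 113, 179, 191, 192, 191, 192, 191]
196 [192, 192, 191, 192, 192, 185, 133, 116, 166, 166, 166, 166, 166, 166, 166, 166, 167, 166, 165, 165, 164, 163, 162, 162, 161, 160, 161, 162, 165, 162, 157, 191, 192, 192, 192, 193]
200 [192, 192, 192, 186, 136, 137, 137, 135, 131, 162, 167, 167, 166, 167, 166, 166, 165, 165, 165, 165, 165, 165, 165, 164, 164, 163, 163, 160, 154, 156, 192, 192, 193, 192, 192, 193]
204 [192, 192, 192, 185, 137, 137, 137, 136, 137, 135, 123, 129, 150, 163, 165, 165, 165, 165, 165, 164, 165, 165, 164, 164, 157, 139, 150, 181, 192, 192, 193, 192, 193, 193, 193, 192]
208 [192, 192, 185, 136, 137, 136, 136, 136, 137, 137, 136, 136, 136, 136, 137, 136, 136, 134, 127, 128, 136, 136, 142, 175, 192, 193, 192, 192, 193, 192, 193, 192, 192, 192, 192, 191]
(325.5, 195.5) [0.5098 0.2871 0.131 ]
(325.5, 196.5) [0.5098 0.2863 0.131 ]
(326, 119.5) [0.5066 0.3494 0.152 ]
(325.5, 181.5) [0.5099 0.2933 0.086 ]
```

Request:
{"name": "apply_moves", "arguments": {
  "deltas": [
    [[0.0022,0.0145,-0.03],[0,0,0],100],
    [[0.0022,0.0145,-0.09],[0,0,0],100],
    [[0.0022,0.0145,-0.14],[0,0,0],100],
    [[0.0022,0.0145,-0.14],[0,0,0],100],
    [[0.0022,0.0145,-0.14],[0,0,0],100]
  ]
}}

```text
t: 24.88
tool_pos: [0.511, 0.2872, 0.168]
tcp_rot: [0.0, 0.689, 0.725, 0.002]
contact_force: [0.2, -0.7, 0.4]
width: 0.0867
grasp_force: 0.0
```

```bash
python3 - <<'E'
from h import *
s=state();tc=(s['tool_pos'],s['tcp_rot']);print(tc[0])
p=read_camera('wrist')
g=cv2.cvtColor(p['img'],cv2.COLOR_RGB2GRAY)
print(proj(p,[[.5096,.286,.131],[.5096,.296,.131],[.5096,.276,.131]],tc))
for d in search_frame(p,'pin_grip')[:2]: print(np.round(d['at'],3),d['p'],proj(p,d['at'],tc))
for r in range(216,300,12): print(r,g[r,290:360:2].tolist())
E
```

```text
[0.51100617 0.28717665 0.16797703]
[[319.79184799 269.63031508]
 [320.74696264 251.61043802]
 [318.86088296 287.1931143 ]]
[0.512 0.29  0.128] 0.89 [[324.84793461 260.81071094]]
216 [195, 195, 195, 194, 175, 175, 139, 139, 139, 138, 138, 137, 137, 148, 194, 195, 195, 195, 194, 195, 195, 195, 195, 195, 194, 194, 195, 195, 195, 195, 195, 195, 195, 196, 196]
228 [195, 195, 195, 195, 195, 195, 195, 196, 195, 195, 195, 195, 195, 196, 195, 195, 195, 195, 194, 195, 195, 193, 195, 195, 195, 194, 195, 195, 194, 195, 195, 195, 195, 195, 195]
240 [195, 195, 195, 195, 195, 194, 195, 195, 188, 68, 68, 77, 80, 74, 77, 76, 81, 74, 72, 71, 81, 72, 73, 152, 194, 194, 195, 194, 195, 195, 194, 194, 195, 194, 194]
252 [195, 194, 194, 195, 195, 195, 195, 131, 74, 80, 84, 94, 110, 140, 163, 171, 169, 169, 162, 144, 118, 82, 89, 64, 91, 195, 195, 194, 195, 195, 195, 195, 194, 195, 195]
264 [194, 195, 195, 195, 195, 138, 136, 91, 150, 152, 153, 152, 152, 152, 151, 150, 150, 149, 149, 148, 152, 153, 153, 152, 150, 138, 195, 195, 196, 195, 195, 195, 195, 194, 195]
276 [194, 194, 195, 195, 188, 138, 137, 138, 130, 164, 167, 162, 161, 168, 167, 167, 165, 165, 165, 165, 165, 165, 165, 160, 172, 195, 194, 195, 196, 195, 195, 195, 195, 195, 195]
288 [194, 194, 194, 194, 194, 192, 178, 178, 178, 178, 136, 135, 136, 136, 136, 136, 195, 195, 194, 194, 194, 195, 194, 194, 195, 195, 195, 195, 195, 195, 195, 195, 195, 195, 195]
```

Request:
{"name": "apply_moves", "arguments": {
  "deltas": [
    [[0,0,-0.04],[0,0,0],100],
    [[0,0,-0.073],[0,0,0],100],
    [[0,0,-0.073],[0,0,0],50],
    [[0,0,-0.073],[0,0,0],0],
    [[0,0,-0.073],[0,0,0],0]
  ]
}}

```text
t: 25.6
tool_pos: [0.5111, 0.287, 0.0951]
tcp_rot: [0.001, 0.689, 0.725, 0.002]
contact_force: [0.2, -0.3, -0.1]
width: 0.0649
grasp_force: 0.0
```

Request:
{"name": "apply_moves", "arguments": {
  "deltas": [
    [[0,0,0],[0,0,0],0],
    [[0,0,0],[0,0,0],0],
    [[0,0,0],[0,0,0],0],
    [[0,0,0],[0,0,0],0]
  ]
}}

```text
t: 26.1
tool_pos: [0.5099, 0.286, 0.0929]
tcp_rot: [-0.0, 0.689, 0.725, 0.0]
contact_force: [0.3, 0.4, 0.5]
width: 0.025
grasp_force: 0.0
```

Request:
{"name": "apply_moves", "arguments": {
  "deltas": [
    [[0,0,0],[0,0,0],0],
    [[0,0,0],[0,0,0],0],
    [[0,0,0.015],[0,0,0],0],
    [[0,0,0.04],[0,0,0],0],
    [[0,0,0.08],[0,0,0],0]
  ]
}}

```text
t: 26.72
tool_pos: [0.5082, 0.2851, 0.1725]
tcp_rot: [-0.001, 0.689, 0.725, -0.003]
contact_force: [0.2, 0.2, -1.7]
width: 0.019
grasp_force: 30.3
```

Request:
{"name": "apply_moves", "arguments": {
  "deltas": [
    [[0,0,0.04],[0,0,0],0],
    [[0,0,0.08],[0,0,0],0],
    [[0,0,0.08],[0,0,0],0]
  ]
}}

```text
t: 27.1
tool_pos: [0.5102, 0.2875, 0.2563]
tcp_rot: [0.001, 0.689, 0.725, 0.002]
contact_force: [-0.8, 0.4, -1.9]
width: 0.0194
grasp_force: 30.3
```

Request:
{"name": "apply_moves", "arguments": {
  "deltas": [
    [[0.02,-0.03,0],[0,0,-0.16],0],
    [[0.04,-0.06,0],[0,0,-0.33],0],
    [[0.06,-0.1,0],[0,0,-0.5],0],
    [[0.08,-0.14,0],[0,0,-0.67],0],
    [[0.1,-0.175,0],[0,0,-0.84],0]
  ]
}}

```text
t: 27.72
tool_pos: [0.6089, 0.1091, 0.251]
tcp_rot: [-0.0, 0.926, 0.378, -0.002]
contact_force: [-0.3, 1.4, -1.9]
width: 0.0192
grasp_force: 30.3
```

Request:
{"name": "apply_moves", "arguments": {
  "deltas": [
    [[0.015,-0.03,0],[0,0,-0.17],0],
    [[0.03,-0.055,0],[0,0,-0.34],0],
    [[0.041,-0.074,0],[0,0,-0.5],0],
    [[0.041,-0.074,0],[0,0,-0.5],0],
    [[0.041,-0.074,0],[0,0,-0.5],0]
  ]
}}

```text
t: 28.35
tool_pos: [0.6496, 0.0388, 0.2519]
tcp_rot: [-0.001, 0.99, 0.142, -0.001]
contact_force: [0.0, 1.0, -2.2]
width: 0.0191
grasp_force: 30.3
```

```bash
python3 - <<'E'
from h import *
s=state();tc=(s['tool_pos'],s['tcp_rot']);q=tc[1];print(s['t'],tc,2*np.degrees(np.arctan2(q[2],q[1])),s['contact_force'],s['width'])
p=read_camera('wrist');g=cv2.cvtColor(p['img'],cv2.COLOR_RGB2GRAY);np.save('w10.npy',p['img'])
print(proj(p,[[*tc[0][:2],tc[0][2]-.0815],[.651,.038,.087],[.588,.0187,.132]],tc))
for l in ['pin_nose','cover_neck','dish_mid']:
    for d in search_frame(p,l)[:2]: print(l,np.round(d['at'],3),round(d['p'],2),proj(p,d['at'],tc))
E
```

```text
28.35 (array([0.64960581, 0.03878362, 0.25187902]), array([-7.22878875e-04,  9.89801932e-01,  1.42442354e-01, -1.33719342e-03])) 16.378417989114016 [ 0.0397061   0.9638215  -2.24851772] 0.019065652042479522
[[323.37830196 241.22663384]
 [324.39947886 212.24957907]
 [325.54712866 307.94209787]]
pin_nose [0.656 0.038 0.269] 0.56 [[331.92967412 296.86604799]]
cover_neck [0.62  0.035 0.086] 0.9 [[317.12247966 247.19522703]]
cover_neck [ 0.695 -0.15   0.021] 0.76 [[513.5432636 209.9982295]]
dish_mid [0.7   0.058 0.005] 0.73 [[318.60913725 143.4814953 ]]
dish_mid [0.52  0.224 0.13 ] 0.51 [[ 56.45380072 313.05241255]]
```

Request:
{"name": "apply_moves", "arguments": {
  "deltas": [
    [[0.001,0,-0.03],[0,0,0],0],
    [[0.001,0,-0.06],[0,0,0],0],
    [[0.001,0,-0.07],[0,0,0],0],
    [[0.001,0,-0.07],[0,0,0],0],
    [[0.001,0,-0.07],[0,0,0],0]
  ]
}}

```text
t: 29.18
tool_pos: [0.6529, 0.0374, 0.1845]
tcp_rot: [0.0, 0.99, 0.141, 0.001]
contact_force: [0.0, 0.1, -1.7]
width: 0.0193
grasp_force: 30.3
```

```bash
cat > nose.py <<'E'
from h import *
s=state();tc=(s['tool_pos'],s['tcp_rot']);q=tc[1];print(s['t'],tc[0],2*np.degrees(np.arctan2(q[2],q[1])),s['contact_force'],s['width'])
p=read_camera('wrist');g=cv2.cvtColor(p['img'],cv2.COLOR_RGB2GRAY)
n=tc[0]-[0,0,.0815]
print('nose pred',proj(p,n,tc),'hole pred',proj(p,[.651,.038,.087],tc))
for r in range(150,252,4): print(r,' '.join(str(v) for v in g[r,282:364:2]))
E
python3 nose.py
```

```text
29.175 [0.65287501 0.03739275 0.18450574] 16.162209371160454 [ 0.03879488  0.1389702  -1.71204744] 0.01926545796309856
nose pred [[323.08656473 241.84320765]] hole pred [[321.32839668 237.65910291]]
150 134 135 186 186 186 187 186 186 186 186 186 186 186 184 185 186 185 185 184 186 185 185 184 185 185 185 185 185 186 185 186 186 153 123 184 176 115 116 116 116 117
154 138 136 165 186 186 185 186 185 187 186 187 186 186 187 187 186 186 186 185 185 186 185 185 185 185 185 186 185 185 186 186 185 123 124 179 181 114 114 115 115 113
158 138 138 141 188 187 188 187 187 186 186 185 185 185 185 186 186 186 186 187 185 186 186 186 186 185 185 186 186 185 186 186 172 126 136 186 159 114 114 115 114 115
162 177 138 138 146 184 186 185 187 186 187 187 188 187 187 186 185 186 185 185 185 184 186 185 186 186 186 186 186 186 186 180 128 127 169 184 112 114 114 114 114 115
166 216 140 141 139 127 184 185 185 185 185 186 185 185 185 186 186 187 187 188 187 187 186 186 185 185 185 185 185 185 169 130 129 148 186 166 115 115 114 114 114 114
170 212 217 165 143 142 127 165 186 186 186 185 185 185 185 1
[... 2719 characters left out ...]
181 229 173 222 220 214 207 103 116 115 91 86 103 112 111 111 110 110 110
238 190 188 187 186 186 186 184 184 184 188 181 225 224 221 204 104 103 104 101 107 159 221 225 147 158 230 224 216 200 78 40 41 42 41 41 39 44 105 115 114 112
242 188 189 188 189 190 192 191 191 188 181 129 206 220 221 213 173 123 119 115 103 96 97 156 199 222 131 129 128 65 42 42 61 82 85 88 59 40 45 111 111 112
246 189 188 186 187 187 187 189 188 187 194 222 127 132 127 131 133 135 137 103 97 93 87 91 222 218 205 148 117 89 68 52 76 81 84 86 88 47 38 108 114 113
250 186 185 185 185 186 172 145 134 133 143 219 215 136 136 137 136 133 99 98 95 93 85 84 91 223 223 222 195 169 106 103 103 103 101 97 88 82 73 112 114 114
```

Request:
{"name": "apply_moves", "arguments": {
  "deltas": [
    [[-0.0004,0.0012,0],[0,0,0],0],
    [[-0.0004,0.0012,-0.008],[0,0,0],0],
    [[-0.0004,0.0012,-0.016],[0,0,0],0],
    [[-0.0004,0.0012,-0.024],[0,0,0],0],
    [[-0.0004,0.0012,-0.024],[0,0,0],0]
  ]
}}

```text
t: 29.85
tool_pos: [0.6508, 0.0381, 0.1577]
tcp_rot: [-0.0, 0.99, 0.14, -0.001]
contact_force: [-0.4, 0.1, -1.5]
width: 0.0192
grasp_force: 30.3
```

Request:
{"name": "apply_moves", "arguments": {
  "deltas": [
    [[0,0,-0.006],[0,0,0],0],
    [[0,0,-0.012],[0,0,0],0],
    [[0,0,-0.018],[0,0,0],0],
    [[0,0,-0.018],[0,0,0],0]
  ]
}}

```text
t: 30.35
tool_pos: [0.6517, 0.0383, 0.1405]
tcp_rot: [0.0, 0.99, 0.14, 0.0]
contact_force: [0.3, 0.8, -2.8]
width: 0.0197
grasp_force: 30.3
```

Request:
{"name": "apply_moves", "arguments": {
  "deltas": [
    [[0,0,-0.004],[0,0,0],0],
    [[0,0,-0.008],[0,0,0],0],
    [[0,0,-0.012],[0,0,0],0],
    [[0,0,-0.012],[0,0,0],0]
  ]
}}

```text
t: 30.85
tool_pos: [0.6524, 0.0389, 0.1292]
tcp_rot: [-0.0, 0.99, 0.141, 0.001]
contact_force: [3.3, 1.9, -1.4]
width: 0.0191
grasp_force: 30.3
```

Request:
{"name": "apply_moves", "arguments": {
  "deltas": [
    [[0.001,0.0005,-0.002],[0,0,0],0],
    [[0.001,0.0005,-0.004],[0,0,0],0],
    [[0.001,0.0005,-0.007],[0,0,0],0],
    [[0.001,0.0005,-0.007],[0,0,0],0]
  ]
}}

```text
t: 31.35
tool_pos: [0.6525, 0.0395, 0.1217]
tcp_rot: [-0.0, 0.99, 0.141, 0.0]
contact_force: [2.0, 2.8, 0.8]
width: 0.019
grasp_force: 30.0
```

Request:
{"name": "apply_moves", "arguments": {
  "deltas": [
    [[0.0008,0.0008,-0.002],[0,0,0],0],
    [[0.0008,0.0008,-0.004],[0,0,0],0],
    [[0.0008,0.0008,-0.006],[0,0,0],0],
    [[0.0008,0.0008,-0.006],[0,0,0],0]
  ]
}}

```text
t: 31.85
tool_pos: [0.6532, 0.0397, 0.1164]
tcp_rot: [0.0, 0.99, 0.141, -0.0]
contact_force: [1.1, 3.1, 4.0]
width: 0.0191
grasp_force: 30.0
```

Request:
{"name": "apply_moves", "arguments": {
  "deltas": [
    [[0.0004,0.0008,-0.002],[0,0,0],0],
    [[0.0004,0.0008,-0.004],[0,0,0],0],
    [[0.0004,0.0008,-0.006],[0,0,0],0],
    [[0.0004,0.0008,-0.006],[0,0,0],0]
  ]
}}

```text
t: 32.35
tool_pos: [0.6536, 0.0392, 0.1103]
tcp_rot: [0.001, 0.99, 0.14, -0.0]
contact_force: [-0.4, 0.8, 5.8]
width: 0.0194
grasp_force: 30.3
```

Request:
{"name": "apply_moves", "arguments": {
  "deltas": [
    [[0,0.0003,-0.003],[0,0,0],0],
    [[0,0.0003,-0.006],[0,0,0],0],
    [[0,0.0003,-0.009],[0,0,0],0],
    [[0,0.0003,-0.009],[0,0,0],0]
  ]
}}

```text
t: 32.85
tool_pos: [0.6537, 0.0387, 0.1009]
tcp_rot: [0.001, 0.99, 0.14, -0.0]
contact_force: [-0.2, -1.2, 4.6]
width: 0.0195
grasp_force: 30.3
```

Request:
{"name": "apply_moves", "arguments": {
  "deltas": [
    [[0,-0.0003,-0.003],[0,0,0],0],
    [[0,-0.0003,-0.006],[0,0,0],0],
    [[0,-0.0003,-0.008],[0,0,0],0],
    [[0,-0.0003,-0.008],[0,0,0],0]
  ]
}}

```text
t: 33.35
tool_pos: [0.6538, 0.0386, 0.093]
tcp_rot: [0.001, 0.99, 0.14, -0.0]
contact_force: [0.4, -1.1, 4.6]
width: 0.0193
grasp_force: 30.3
```

Request:
{"name": "apply_moves", "arguments": {
  "deltas": [
    [[0,0,-0.001],[0,0,0],0],
    [[0,0,-0.002],[0,0,0],0],
    [[0,0,-0.003],[0,0,0],0],
    [[0,0,-0.003],[0,0,0],0]
  ]
}}

```text
t: 33.85
tool_pos: [0.6541, 0.0387, 0.0921]
tcp_rot: [0.001, 0.99, 0.14, 0.0]
contact_force: [-2.7, -2.3, 15.2]
width: 0.0192
grasp_force: 30.4
```

Request:
{"name": "apply_moves", "arguments": {
  "deltas": [
    [[-0.0003,-0.0003,-0.001],[0,0,0],0],
    [[-0.0003,-0.0003,-0.002],[0,0,0],0],
    [[-0.0003,-0.0003,-0.002],[0,0,0],0]
  ]
}}

```text
t: 34.22
tool_pos: [0.6542, 0.0387, 0.0919]
tcp_rot: [0.001, 0.99, 0.14, 0.001]
contact_force: [-5.3, -1.4, 23.4]
width: 0.019
grasp_force: 30.0
```

Hard stop at the expected height. I'm easing off, letting go and backing straight up.

Request:
{"name": "apply_moves", "arguments": {
  "deltas": [
    [[-0.001,0,0.003],[0,0,0],0],
    [[-0.001,0,0.004],[0,0,0],0],
    [[-0.001,0,0.004],[0,0,0],40],
    [[-0.001,0,0.004],[0,0,0],60],
    [[-0.001,0,0.004],[0,0,0],60]
  ]
}}

```text
t: 34.85
tool_pos: [0.6511, 0.0405, 0.0908]
tcp_rot: [-0.0, 0.99, 0.141, -0.002]
contact_force: [-0.6, -1.1, -0.2]
width: 0.0414
grasp_force: 0.0
```

Request:
{"name": "apply_moves", "arguments": {
  "deltas": [
    [[0,0,0],[0,0,0],60],
    [[0,0,0.03],[0,0,0],60],
    [[0,0,0.08],[0,0,0],60],
    [[0,0,0.13],[0,0,0],60],
    [[0,0,0.18],[0,0,0],60]
  ]
}}

```text
t: 35.48
tool_pos: [0.652, 0.0402, 0.2734]
tcp_rot: [-0.0, 0.99, 0.141, -0.0]
contact_force: [0.2, -0.3, -0.0]
width: 0.0524
grasp_force: 0.0
```

Request:
{"name": "apply_moves", "arguments": {
  "deltas": [
    [[-0.03,0,0.02],[0,0,0],60],
    [[-0.06,-0.015,0.03],[0,0,0],60],
    [[-0.06,-0.015,0.03],[0,0,0],60],
    [[-0.06,-0.015,0.03],[0,0,0],60]
  ]
}}

```text
t: 35.98
tool_pos: [0.5926, 0.0253, 0.3018]
tcp_rot: [-0.0, 0.99, 0.14, 0.0]
contact_force: [0.2, 0.7, 0.8]
width: 0.0521
grasp_force: 0.0
```

```bash
python3 - <<'E'
from h import *
s=state();tc=(s['tool_pos'],s['tcp_rot']);q=tc[1];print(s['t'],tc[0],s['contact_force'],2*np.degrees(np.arctan2(q[2],q[1])))
p=read_camera('wrist');g=cv2.cvtColor(p['img'],cv2.COLOR_RGB2GRAY)
print('pin top if home',proj(p,[[.6525,.039,.132],[.6525,.039,.142],[.588,.019,.132]],tc))
for d in regions_of(p,'pin_grip')[:2]: print('pin',d['p'],d['region'].sum(),cv2.boundingRect(d['region'].astype(np.uint8)))
for c in ('scene','top'):
    t=read_camera(c)
    for l in ['pin_grip','cover_neck','dish_mid','bottle_mid','driver_mid','tkey_top']:
        print(c,l,[(np.round(d['at'],3).tolist(),round(d['p'],2)) for d in search_frame(t,l)[:3]])
    if c=='scene':
        for d in regions_of(t,'pin_grip')[:2]: print('scene pin',d['p'],d['region'].sum(),cv2.boundingRect(d['region'].astype(np.uint8)))
        print(proj(t,[[.652,.039,.132],[.652,.039,.087]]))
print('B')
u=proj(p,[.525,.0,.087],tc)[0].round().astype(int);print(u)
for r in range(u[1]-14,u[1]+16,4): print(r,g[r,u[0]-26:u[0]+30].tolist())
E
```

```text
35.975 [0.59257162 0.02529922 0.30176052] [0.19826754 0.68627535 0.78081822] 16.1503800400613
pin top if home [[327.06953608 138.91174671]
 [327.24882607 139.24229013]
 [328.28130451 219.87387799]]
pin 0.86 463 (315, 127, 24, 25)
scene pin_grip [([0.657, 0.044, 0.107], 0.49)]
scene cover_neck [([0.372, -0.252, 0.02], 0.83), ([0.696, -0.154, 0.018], 0.83), ([0.553, -0.477, 0.022], 0.81)]
scene dish_mid [([0.704, 0.059, 0.025], 0.81)]
scene bottle_mid [([0.487, -0.006, 0.125], 0.77)]
scene driver_mid [([0.515, 0.346, 0.118], 0.83)]
scene tkey_top [([0.522, 0.229, 0.118], 0.75)]
scene pin 0.72 176 (302, 272, 9, 36)
[[308.3460424  273.24695998]
 [308.34847644 288.51265094]]
top pin_grip []
top cover_neck [([0.363, -0.264, 0.024], 0.98), ([0.545, -0.486, 0.02], 0.8), ([0.678, -0.163, 0.021], 0.68)]
top dish_mid []
top bottle_mid [([0.475, -0.048, 0.146], 0.4)]
top driver_mid [([0.505, 0.339, 0.133], 0.48)]
top tkey_top [([0.512, 0.224, 0.133], 0.57), ([0.506, 0.279, 0.083], 0.56)]
B
[328 274]
260 [176, 176, 176, 176, 175, 177, 191, 191, 192, 192, 193, 194, 196, 214, 214, 215, 215, 214, 21
[... 1407 characters left out ...]
215, 216, 218, 219, 221, 223, 222, 222, 220, 218, 213, 211, 207, 198, 168, 93, 68, 66, 66, 65, 64, 64, 62, 62, 62, 61, 61, 60, 60, 59, 59, 61, 77, 108, 109, 115, 124]
284 [188, 192, 192, 192, 191, 192, 191, 192, 192, 191, 165, 77, 74, 75, 71, 71, 71, 72, 72, 73, 88, 119, 138, 145, 153, 152, 154, 152, 134, 122, 122, 123, 122, 121, 123, 122, 119, 117, 112, 105, 102, 94, 82, 67, 60, 59, 59, 60, 60, 59, 57, 60, 77, 111, 125, 125]
288 [196, 196, 196, 195, 197, 196, 195, 195, 196, 188, 127, 77, 72, 70, 71, 72, 86, 117, 125, 129, 129, 131, 131, 128, 124, 123, 127, 127, 125, 123, 121, 122, 123, 121, 122, 122, 120, 118, 115, 110, 108, 105, 106, 104, 103, 103, 99, 98, 90, 69, 57, 57, 60, 84, 124, 123]
```

```bash
python3 - <<'E'
from h import *
print(close_job())
E
```

```text
the job is handed in; nothing more can be done
None
```

The filter holder is closed and the job is handed in: the cover is seated lugs over lugs, and the drift pin is home in the dish-side lugs, down to a hard stop. The last pictures showed the lugs in line and the pin top at home height, and I saw no sign that the bottle, dish or other tools had moved, though the bottle was largely hidden from the cameras by then.

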